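# Lock the swing-arm magnifier over its stage with the tapered drift

## Robot

A 7-joint arm with a two-finger parallel gripper is mounted at the origin on the work surface. World frame = base frame: x ahead of the robot, y to its left, z up, the work surface at z = 0. Lengths are in m, angles in rad, forces in N, time in s.
With the tool pointing down it reaches from about 0.425 to 1.025 m from the base axis. Payload 3.6 kg.
Tool frame: the origin (TCP) lies at the very end of the fingers, on their centre line; the grasp point (between the pads) lies 19 mm behind it; y points along the fingers, z is the direction in which the jaws open and shut, and the axes are right-handed (so a half turn about y gives the same grasp; the last joint's range is limited). The gripper opens to 85 mm and grips with 20 to 120 N. Pads are 22 mm wide; open, the fingers measure 114 mm over their backs; the gripper's body (76 mm by 85 mm) begins 54 mm behind the grasp point. The pads swing forward as they close: fully open they stand 13 mm farther back than shut.
Start: joints at [-1.415, 0.591, 0.048, 1.609, -0.033, 0.943, -0.034], TCP at [0.179, 0.703, 0.231] pointing down, gripper open.
Joint ranges: [-2.69, 2.69], [-0.47, 2.24], [-1.27, 1.36], [0.19, 2.51], [-1.53, 4.68], [0.08, 2.07], [-3.09, 3.09]. Speed limits (rad/s): [2.57, 2.57, 3.14, 3.14, 3.14, 3.14, 3.14].

## Interface

Orientations are given as a unit quaternion [x, y, z, w].
In Python, from workcell import state, snapshot, camera_info, job_done gives the robot as it stands.
- The arm moves only by the shell command python3 -m pendant 'ROWS' [FORCE]. ROWS is JSON, a list of rows, each a list of 3 entries, a list of its own where there are three numbers: the closure, from 0 (fully open) to 1 (shut), then the shift along the tool's x, y, z in mm, then the turn about the tool's y in degrees. In form: [[fingers, [tx, ty, tz], roll], ...]. A call has exactly 8 rows; each row is the pose to reach, as a shift and turn from the pose measured when the call began, along the tool's axes at that moment; what a row does not reach only later rows make up. A row lasts 1/8 s, in which the tool goes at most 62.5 mm and 10.7 degrees, less where a joint would pass 70% of its speed; a pose out of reach is approached as far as the arm can. A call with a gripper value outside its range is refused whole. The fingers move at their own pace and stop on an object; FORCE is the grip in N (left out, the last holds). Time passes only in rows, so rows that repeat a pose let the fingers close, or fill a call up. It gives the time, the measured TCP pose, the force and the opening at its end, in the units of the state.
- state(): the state, without advancing time (a new reading comes with each control period).
- snapshot(name): name is "scene" or "top" or "wrist"; returns the picture (400x640x3 uint8, blue, green, red); there is no depth.
- camera_info(name): a dict with "mtx" (3x3 intrinsics, pixels), "R" (3x3) and "t" (3): a world point X has camera coordinates R X + t; the wrist camera has in their place "hand_eye" (4x4, takes a point from camera to tool coordinates, whose origin is the TCP and whose axes are the tool frame's). Camera axes: x right, y down, z forward; pixel columns grow to the right and rows downward; lengths in m; the calibration is good to about 2 mm. A picture is of the moment at which its call begins: read the wrist's pose just before it. camera_info takes no time and is no camera call.
- job_done(): hands the job in, once; it reports no verdict.
The state is a dict: "time_s": time; "joint_positions": joint angles; "qvel": joint speeds; "joint_efforts": joint torques, N m; "tool_pos": TCP position; "tool_rot": TCP orientation; "contact_force": force on the tool from outside, world axes, zero at the start; "ft_torque": the same for the moment, N m; "grip_width": opening from 0.0 (shut) to 1.0 (fully open).
Only numpy, scipy, OpenCV 4.12 (cv2) and the standard library are available. Lean on these libraries where they do the work, as an engineer would, in place of code of your own. Each camera call takes 0.05 s, during which the arm holds its last target.

## Task

Put the bench magnifier into working position: swing its arm in against the rubber buffer, take the tapered drift from the tool rack and push it down through the arm's hole and the index plate's hole, which draws the arm the last few millimetres into line, until its collar sits on the arm, and leave it there. Set the magnifier head level over the stage by its handle without pressing on the lens glass, and leave the other tools in the rack and everything else on the bench undisturbed.

Things in the scene. Friction and masses are not known exactly. Their poses are not given: they have to be found in the camera images.
- stand: fixed stand of the bench magnifier: grey base plate 310 x 140 x 15 mm, steel pillar 38 mm across, black specimen stage (top 59 mm above the bench, 205 mm from the pillar axis). Origin: on the bench, on the pillar axis, about which the arm swings. x points the way the arm lies when it is in line; z up. Placed and turned differently each time
- plate_hole (a point): centre of the round hole (17 mm across) in the fixed dark-steel index plate (10 mm thick), at the plate's top face, 118 mm above the bench and 70 mm from the pillar axis along the stand's x. Under it there is free space down to the base plate's top (15 mm above the bench)
- swing_hole (a point): centre of the 17 mm round hole in the flat aluminium arm (40 mm wide, 12 mm thick), at the arm's top face, 132 mm above the bench, 70 mm from the pillar axis; x points outwards along the arm. The arm starts swung out by 17 to 35 degrees counter-clockwise (seen from above): swing it clockwise. A rubber buffer on the plate stops it 0.09 rad (holes 6 mm apart) short of line
- swing_knob (a point): centre of the upright black knob on the arm, 22 mm across, 36 mm high (140 to 176 mm above the bench), 120 mm from the pillar axis. Grip or push it to swing the arm. The pivot is stiff (about 1 N here) and stays where left, springing back some 3 mm; pushed on against the buffer it yields (3 N here brings the arm into line) and, let go, springs back to 0.09 rad short
- head_tilt (a joint): tilt of the white round magnifier head on the arm's end, in rad: 0 = level, positive = the handle end is up. It starts tipped up by 0.3 to 0.75 rad, moves with stiff friction (about 4 N at the handle) both ways through level with no stop there, and stays where it is left. The level hinge axis lies across the arm, 155 mm from the pillar axis and 126 mm above the bench
- head_handle (a point): middle of the black round handle (18 mm thick, 46 mm long with its round ends) that stands out from the far side of the magnifier head, 144 mm from the tilt hinge axis; x points outwards along the handle. When the head is level the handle's centre is 126 mm and its top 135 mm above the bench. Press it down, or grip it across, to tilt the head
- lens: the round lens glass, 86 mm across, in the middle of the head's white rim (110 mm across, 16 mm high); origin at its centre, 64 mm from the tilt hinge axis. Do not press on it
- tool_rack: fixed plywood tool rack, 80 x 210 mm, its drilled top board's upper face 112 mm above the bench; four holes (18.5 mm) in a row along its y, 50 mm apart, at y = -75, -25, 25 and 75 mm; a tool hangs in each, resting on its collar. Origin: on the bench under its middle
- drift_grip (a point): the tapered drift, at its grip's centre; z up. Plain steel: round grip 22 mm across with dark rings (22 mm to either side of this point) under a rounded head 27 mm across and 8 mm high; below it a collar 28 mm across, 6 mm thick, then a 15.5 mm shank, parallel for 26 mm, tapering over 74 mm to a 5 mm tip, 128 mm below this point. 190 to 300 g. Hangs in any of the rack's four holes
- drift_seat (a point): the middle of the underside of the drift's collar, 28 mm below the centre of its grip and 100 mm above its tip; z up along the drift
- t_pin: another pin in the rack, not the one to use: steel, parallel 15.5 mm shank without taper, with a cross bar (62 mm) as handle, top 49 mm above the rack's board. Origin at its collar's underside
- driver_a: screwdriver hanging in the rack, black handle 25 mm across and 64 mm high. Origin at the handle's underside
- driver_b: slimmer screwdriver hanging in the rack, black handle 19 mm across and 56 mm high. Origin at the handle's underside
- petri_stack: bystander: stack of three lidded dishes, 82 mm across, 39 mm high, near the rack's +y end. Origin at its underside
- reagent_bottle: bystander: amber bottle with white cap, 58 mm across, 130 mm high, on the rack's -x side. Origin at its underside
- tip_box: bystander: pipette-tip box, 87 x 122 x 60 mm, on the rack's +x side. Origin at its underside
- beaker: bystander: glass beaker, 68 mm across, 85 mm high, on the rack's +x side. Origin at its underside
- slide_box: bystander: slide box, 100 x 80 x 31 mm, on the stand's +y side. Origin at its underside
- tube_rack: bystander: white rack of blue-capped tubes, 75 x 150 mm, 104 mm high, on the stand's -y side. Origin at its underside
- jar: bystander: white jar with a blue lid, 64 mm across, 80 mm high, beside the pillar. Origin at its underside
Things that resemble listed ones, but are neither listed nor needed, are in the scene too. Leave any purple look-alike of the part that bears drift_grip alone.

How it is judged:
By the outcome, as a careful person would: the job done as asked, in the order asked, and still so for the second after the job is handed in, with the robot touching nothing.
It also fails if it takes over 72 s, if anything falls off the work surface, if the arm or the gripper's body presses on something with over 40 N, if the wrist force passes 120 N, or if a joint passes its speed limit or range.

## Working session

There is one attempt and no reset: what is moved stays moved. The work goes in short steps, Python scripts to look and compute and a shell command to move; the robot and the scene stay as the last step left them, time stands still between calls to the robot, and variables do not carry over. Pictures are saved under pics/ and viewed, and the job is handed in when it is done.

```bash
mkdir -p pics; ls; python3 - <<'E'
from workcell import state, snapshot, camera_info
import cv2
s=state();print(s)
for n in("scene","top","wrist"):
    cv2.imwrite(f"pics/{n}0.png",snapshot(n));print(n,camera_info(n))
E
```

```text
pics
{'time_s': 0.0, 'joint_positions': array([-1.41550199,  0.5921118 ,  0.04827115,  1.60983172, -0.0332912 ,
        0.9426787 , -0.03367893]), 'qvel': array([ 0.0007656 ,  0.00040499,  0.00080144,  0.00110383, -0.00012148,
       -0.0003675 ,  0.00042349]), 'joint_efforts': array([ 8.38675114e-04, -5.48692453e+01,  1.54629294e+00, -1.98127359e+01,
        9.33710311e-03,  8.78737337e-03,  9.86140577e-06]), 'tool_pos': array([0.17829566, 0.70188389, 0.23014195]), 'tool_rot': array([ 0.70243283, -0.08774608,  0.08763313, -0.70086317]), 'contact_force': array([-0.1632777 ,  0.8784902 , -0.22455161]), 'ft_torque': array([ 0.02769208,  0.03087586, -0.00216608]), 'grip_width': 1.0001276255674634}
scene {'mtx': array([[410.50489503,   0.        , 319.74716184],
       [  0.        , 410.50489503, 198.99077923],
       [  0.        ,   0.        ,   1.        ]]), 'R': array([[ 0.79590998,  0.60526237, -0.01359269],
       [ 0.4290995 , -0.57981274, -0.69259714],
       [-0.4270842 ,  0.54541236, -0.72119653]]), 't': array([-0.42108584, -0.23929745,  1.62428792])}
top {'mtx': array([[412
[... 170 characters left out ...]
-0.98742452,  0.00635772],
       [-0.96385962, -0.15558593, -0.21625829],
       [ 0.2145279 ,  0.02803293, -0.97631549]]), 't': array([-0.15540444,  0.57374795,  1.2615799 ])}
wrist {'mtx': array([[282.66752578,   0.        , 320.08302139],
       [  0.        , 282.66752578, 200.06167954],
       [  0.        ,   0.        ,   1.        ]]), 'hand_eye': array([[ 6.83327697e-04,  9.45209031e-01,  3.26465038e-01,
        -8.38714777e-02],
       [ 3.33774660e-04, -3.26465312e-01,  9.45209124e-01,
        -1.42718496e-01],
       [ 9.99999711e-01, -5.36921817e-04, -5.38569613e-04,
         6.21575852e-04],
       [ 0.00000000e+00,  0.00000000e+00,  0.00000000e+00,
         1.00000000e+00]])}
```

View pics/scene0.png

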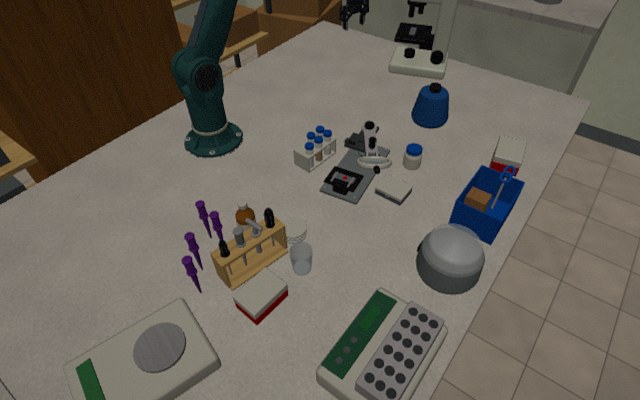

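View pics/top0.png

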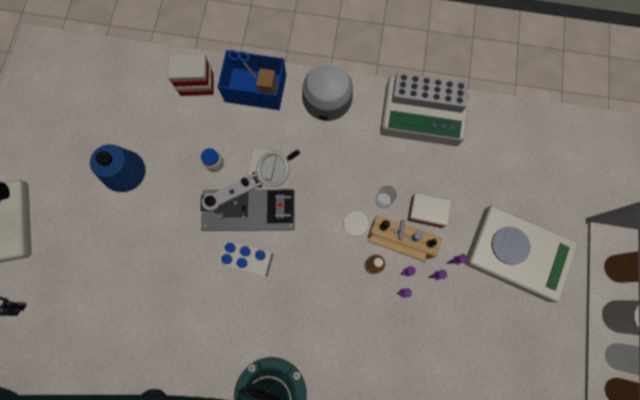

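View pics/wrist0.png

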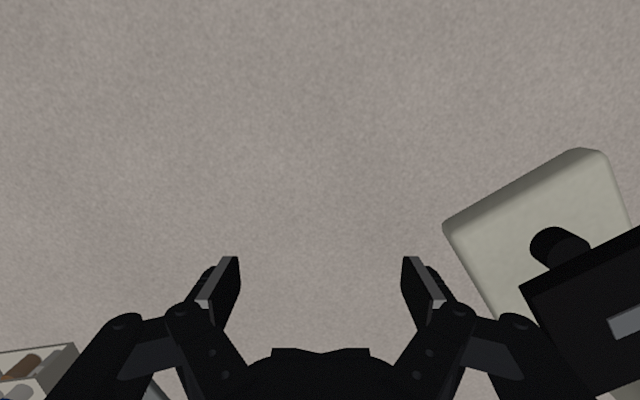

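```bash
cat > h.py <<'E'
import numpy as np, cv2
from workcell import state, snapshot, camera_info
from scipy.spatial.transform import Rotation as Rn
def pose():
    s=state(); T=np.eye(4); T[:3,:3]=Rn.from_quat(s['tool_rot']).as_matrix(); T[:3,3]=s['tool_pos']; return T
def cam(n,T=None):
    c=camera_info(n)
    if n=='wrist':
        W=(pose() if T is None else T)@c['hand_eye']; return c['mtx'],W[:3,:3].T,-W[:3,:3].T@W[:3,3]
    return c['mtx'],c['R'],c['t']
def ray(C,uv):
    K,R,t=C; d=R.T@np.linalg.solve(K,[uv[0],uv[1],1.]); return -R.T@t,d
def onz(C,uv,z):
    o,d=ray(C,uv); return o+d*(z-o[2])/d[2]
def proj(C,X):
    K,R,t=C; p=K@(R@np.asarray(X,float)+t); return p[:2]/p[2]
def tri(C1,u1,C2,u2):
    o1,d1=ray(C1,u1);o2,d2=ray(C2,u2)
    s=np.linalg.lstsq(np.c_[d1,-d2],o2-o1,rcond=None)[0]
    a=o1+d1*s[0];b=o2+d2*s[1]; return (a+b)/2,np.linalg.norm(a-b)
def crop(img,x0,y0,x1,y1,k,name):
    cv2.imwrite(name,cv2.resize(img[y0:y1,x0:x1],None,fx=k,fy=k,interpolation=cv2.INTER_CUBIC))
E
python3 - <<'E'
from h import *
a=cv2.imread('pics/top0.png'); crop(a,190,130,310,240,6,'pics/t1.png'); crop(a,330,170,480,270,5,'pics/t2.png')
a=cv2.imread('pics/scene0.png'); crop(a,280,110,430,210,5,'pics/s1.png'); crop(a,170,190,330,310,5,'pics/s2.png')
E
```

```text
(no output)
```

View pics/t1.png

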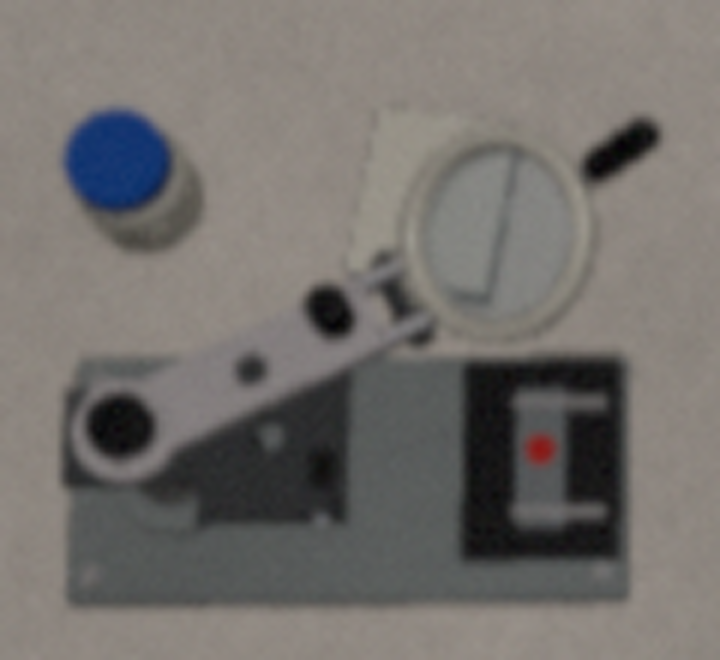

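View pics/t2.png

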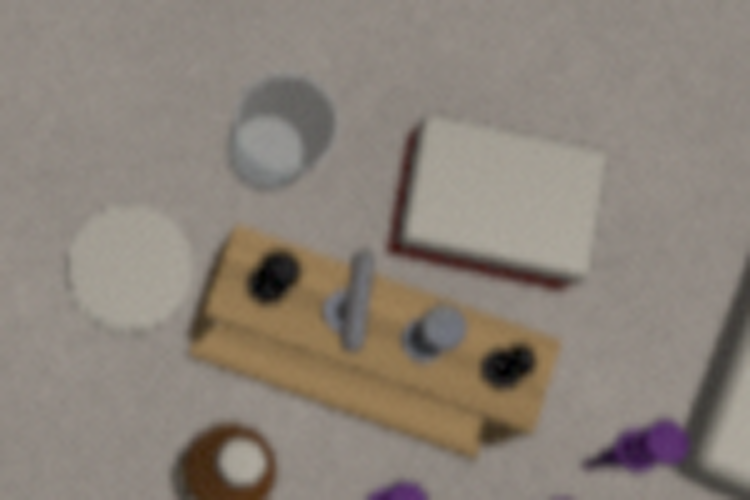

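View pics/s1.png

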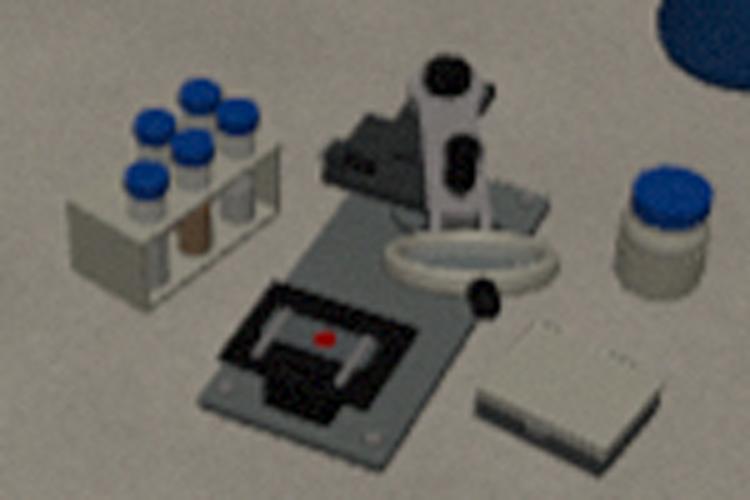

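View pics/s2.png

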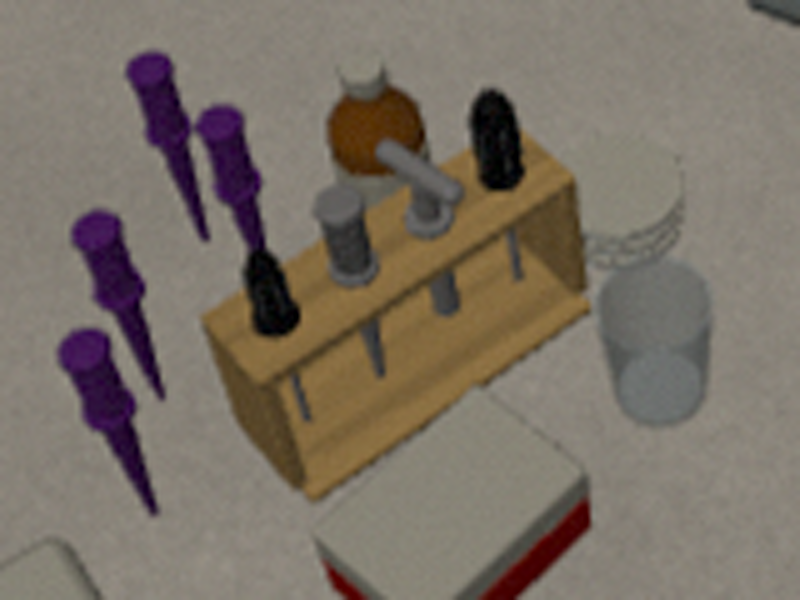

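```bash
python3 - <<'E'
from h import *
np.set_printoptions(precision=4,suppress=True)
T=cam('top');S=cam('scene')
t1=lambda x,y:(190+(x+.5)/6-.5,130+(y+.5)/6-.5)
t2=lambda x,y:(330+(x+.5)/5-.5,170+(y+.5)/5-.5)
s1=lambda x,y:(280+(x+.5)/5-.5,110+(y+.5)/5-.5)
s2=lambda x,y:(170+(x+.5)/5-.5,190+(y+.5)/5-.5)
for p in[(70,600),(627,600),(628,358),(82,358)]: print('base',onz(T,t1(*p),.015))
for p in[(200,403),(381,468)]: print('base s',onz(S,s1(*p),.015))
print('stage red',onz(T,t1(540,450),.06),onz(S,s1(325,340),.06))
print('swing hole',onz(T,t1(250,369),.132), 'pillar', onz(T,t1(118,430),.132))
print('plate hole',onz(T,t1(271,437),.118))
print('knob',tri(T,t1(328,308),S,s1(463,155)),'top',onz(T,t1(326,308),.176))
print('handle',tri(T,t1(620,150),S,s1(484,298)))
print('lens',tri(T,t1(500,232),S,s1(472,258)))
print('drift head',tri(T,t2(440,330),S,s2(341,207)),onz(T,t2(440,330),.112+.006+44e-3+8e-3))
print('drift collar',onz(T,t2(420,345),.118))
for p in[(238,228),(208,315),(560,343),(528,430)]: print('rack',onz(T,t2(*p),.112))
for n,p,z in[('petri',(130,268),.039),('bottle',(243,462),.13),('beaker',(285,125),.0),('tip',(505,200),.06)]:print(n,onz(T,t2(*p),z))
for n,p,z in[('jar',(118,160),.08)]:print(n,onz(T,t1(*p),z))
E
```

```text
base [0.4638 0.314  0.015 ]
base [0.5123 0.0129 0.015 ]
base [0.6477 0.0359 0.015 ]
base [0.5989 0.3375 0.015 ]
base s [0.5228 0.0078 0.015 ]
base s [0.6552 0.0304 0.015 ]
stage red [0.5783 0.0692 0.06  ] [0.5817 0.0692 0.06  ]
swing hole [0.5814 0.2136 0.132 ] pillar [0.5394 0.2731 0.132 ]
plate hole [0.5509 0.1992 0.118 ]
knob (array([0.6127, 0.1747, 0.1626]), np.float64(0.0025686413446655274)) top [0.6081 0.1716 0.176 ]
handle (array([0.7097, 0.0414, 0.186 ]), np.float64(0.0012460317895676937))
lens (array([0.6679, 0.0982, 0.1556]), np.float64(0.0029330343819071185))
drift head (array([ 0.5306, -0.3587,  0.161 ]), np.float64(0.002425048527929987)) [ 0.5282 -0.3577  0.17  ]
drift collar [ 0.5269 -0.358   0.118 ]
rack [ 0.5824 -0.2403  0.112 ]
rack [ 0.5257 -0.2292  0.112 ]
rack [ 0.5427 -0.4434  0.112 ]
rack [ 0.4869 -0.4294  0.112 ]
petri [ 0.561  -0.1827  0.039 ]
bottle [ 0.4386 -0.2594  0.13  ]
beaker [ 0.683  -0.2754  0.    ]
tip [ 0.6395 -0.4139  0.06  ]
jar [0.6964 0.3214 0.08  ]
```

```bash
cat >> h.py <<'E'
def go(target,jaw_deg=None,T=None):
    "shift in mm in tool axes and roll to point jaws (tool z) along world heading jaw_deg (mod 180)"
    T=pose() if T is None else T
    d=T[:3,:3].T@(np.asarray(target)-T[:3,3])*1000
    z=T[:3,2]; h=np.degrees(np.arctan2(z[1],z[0]))
    print('shift mm',d.round(1),'jaw heading',h.round(1))
    if jaw_deg is not None:
        dd=(jaw_deg-h+90)%180-90   # world ccw
        # turn about tool y: sign by y.z
        print('roll',(dd*np.sign(T[2,1])).round(1))
E
python3 - <<'E'
from h import *
print(pose().round(3))
go([.57,.21,.29],10)
E
```

```text
[[ 0.969 -0.     0.246  0.178]
 [-0.246 -0.002  0.969  0.702]
 [ 0.    -1.    -0.002  0.23 ]
 [ 0.     0.     0.     1.   ]]
shift mm [ 500.7  -58.9 -380.6] jaw heading 75.7
roll 65.7
```

```bash
python3 -m pendant '[[0,[45,-20,-35],8],[0,[90,-40,-70],16],[0,[140,-59,-105],24],[0,[185,-59,-140],32],[0,[230,-59,-175],40],[0,[280,-59,-210],50],[0,[325,-59,-250],60],[0,[370,-59,-290],66]]'; python3 -m pendant '[[0,[45,0,0],0],[0,[80,0,-30],0],[0,[100,0,-50],0],[0,[100,0,-50],0],[0,[100,0,-50],0],[0,[100,0,-50],0],[0,[100,0,-50],0],[0,[100,0,-50],0]]'; python3 - <<'E'
from h import *
print(pose().round(3)); go([.57,.21,.29],10);print(state()['joint_positions'])
E
```

```text
time_s: 1.15
tool_pos: [0.4663, 0.3283, 0.2899]
tool_rot: [0.54, -0.456, 0.457, -0.539]
contact_force: [0.8, 0.0, -0.0]
grip_width: 1.001
time_s: 2.15
tool_pos: [0.4338, 0.2218, 0.2899]
tool_rot: [0.541, -0.456, 0.457, -0.539]
contact_force: [0.5, 0.5, 0.6]
grip_width: 1.004
[[ 0.166 -0.     0.986  0.434]
 [-0.986 -0.002  0.166  0.222]
 [ 0.002 -1.    -0.001  0.29 ]
 [ 0.     0.     0.     1.   ]]
shift mm [ 3.430e+01 -1.000e-01  1.324e+02] jaw heading 9.6
roll -0.4
[-0.94266321  0.23215225  0.45387561  2.08281879 -0.13198864  0.85494353
 -0.24524433]
```

```bash
python3 -m pendant '[[0,[8,0,30],0],[0,[16,0,62],0],[0,[25,0,95],0],[0,[34,0,132],0],[0,[34,0,132],0],[0,[34,0,132],0],[0,[34,0,132],0],[0,[34,0,132],0]]'; python3 - <<'E'
from h import *
T=pose();np.save('T1.npy',T); cv2.imwrite('pics/w1.png',snapshot('wrist'));print(T.round(4))
E
```

```text
time_s: 3.15
tool_pos: [0.5687, 0.2106, 0.29]
tool_rot: [0.541, -0.456, 0.456, -0.54]
contact_force: [-1.0, -0.1, -0.2]
grip_width: 0.997
[[ 1.673e-01 -7.000e-04  9.859e-01  5.687e-01]
 [-9.859e-01 -1.600e-03  1.673e-01  2.106e-01]
 [ 1.400e-03 -1.000e+00 -1.000e-03  2.900e-01]
 [ 0.000e+00  0.000e+00  0.000e+00  1.000e+00]]
```

View pics/w1.png

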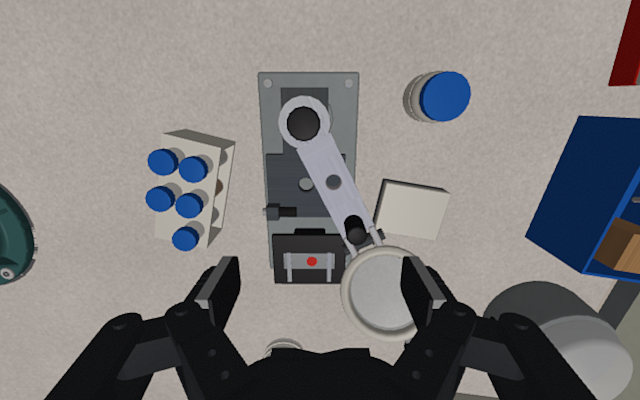

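```bash
python3 - <<'E'
from h import *
a=cv2.imread('pics/w1.png'); crop(a,250,60,400,250,4,'pics/w1c.png')
E
```

```text
(no output)
```

View pics/w1c.png

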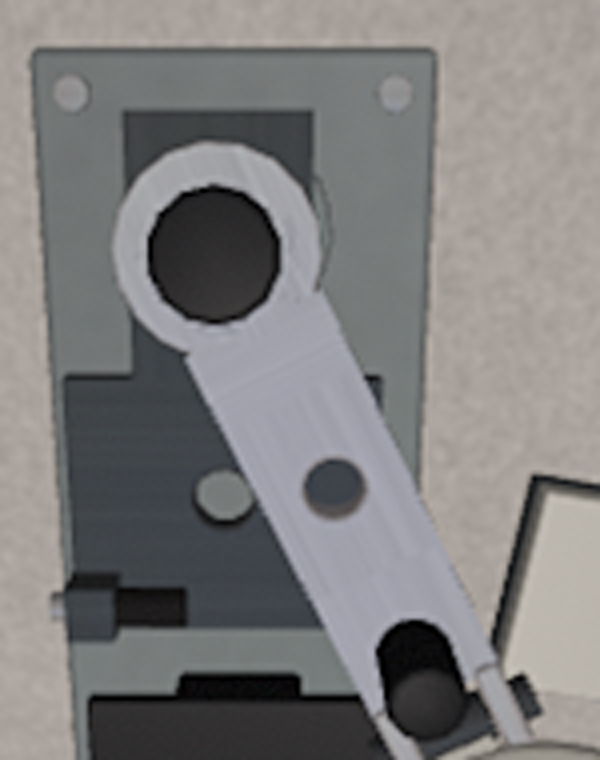

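```bash
python3 - <<'E'
from h import *
np.set_printoptions(precision=4,suppress=True)
T=np.load('T1.npy');C=cam('wrist',T)
w=lambda x,y:(250+(x+.5)/4-.5,60+(y+.5)/4-.5)
sh=onz(C,w(335,489),.132);ph=onz(C,w(224.5,496),.118);kn=onz(C,w(428,703),.176)
b=[onz(C,w(*p),.015) for p in[(33,50),(435,50)]]
r=onz(C,w(218,246),.140)
print(sh,ph,kn,b,r)
yd=b[1]-b[0];print('stand y heading',np.degrees(np.arctan2(yd[1],yd[0])),np.linalg.norm(yd))
xh=np.radians(np.degrees(np.arctan2(yd[1],yd[0]))-90)
x=np.array([np.cos(xh),np.sin(xh)])
P=ph[:2]-.07*x; print('pillar from ph',P)
for n,q in(('sh',sh),('kn',kn)):
    v=q[:2]-P;print(n,np.linalg.norm(v),np.degrees(np.arctan2(v[1],v[0])))
rt=P+.12*np.array([np.cos(xh+.09),np.sin(xh+.09)]);print('xh',np.degrees(xh),'knob at buffer',rt,'hole',P+.07*np.array([np.cos(xh+.09),np.sin(xh+.09)]))
go([kn[0],kn[1],.25],np.degrees(np.arctan2(v[1],v[0]))+90)
E
```

```text
[0.5833 0.2148 0.132 ] [0.5535 0.2038 0.118 ] [0.6122 0.1756 0.176 ] [array([0.4658, 0.318 , 0.015 ]), array([0.5998, 0.3407, 0.015 ])] [0.5423 0.2738 0.14  ]
stand y heading 9.594640260895968 0.135844209462798
pillar from ph [0.5419 0.2728]
sh 0.07124348690939815 -54.45949492838467
kn 0.11999619545671361 -54.09247916354896
xh -80.40535973910403 knob at buffer [0.5724 0.1568] hole [0.5597 0.2051]
shift mm [41.6 40.1 36.9] jaw heading 9.6
roll -26.3
```

```bash
python3 -m pendant '[[0,[21,0,18],-10],[0,[41.6,0,36.9],-20],[0,[41.6,30,36.9],-26.3],[0,[41.6,65,36.9],-26.3],[0,[41.6,100,36.9],-26.3],[0,[41.6,130,36.9],-26.3],[0,[41.6,141,36.9],-26.3],[0,[41.6,141,36.9],-26.3]]' 40; python3 - <<'E'
from h import *
T=pose();np.save('T2.npy',T); cv2.imwrite('pics/w2.png',snapshot('wrist'));print(T.round(4));print(state()['contact_force'])
go([.6122,.1756,.148],36)
E
```

```text
time_s: 4.2
tool_pos: [0.612, 0.1756, 0.1489]
tool_rot: [0.631, -0.322, 0.321, -0.629]
contact_force: [-0.1, 0.5, 0.7]
grip_width: 1.001
[[ 5.868e-01 -1.200e-03  8.098e-01  6.120e-01]
 [-8.098e-01 -1.800e-03  5.868e-01  1.756e-01]
 [ 8.000e-04 -1.000e+00 -2.100e-03  1.489e-01]
 [ 0.000e+00  0.000e+00  0.000e+00  1.000e+00]]
[-0.11025725  0.54379295 -0.10294694]
shift mm [-0.2  1.9 -0.5] jaw heading 35.9
roll -0.1
```

View pics/w2.png

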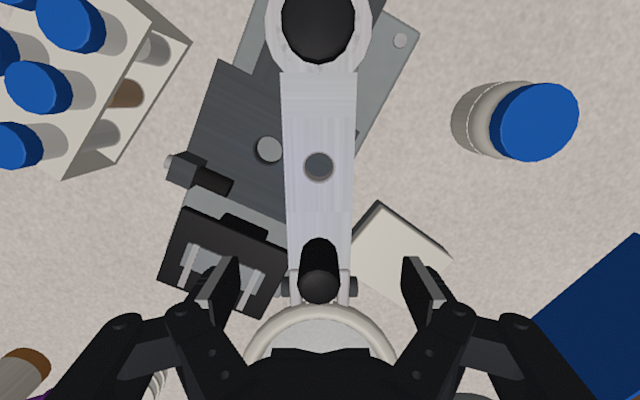

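```bash
python3 -m pendant '[[1,[0,1,0],0],[1,[0,1,0],0],[1,[0,1,0],0],[1,[0,1,0],0],[1,[0,1,0],0],[1,[0,1,0],0],[1,[0,1,0],0],[1,[0,1,0],0]]' 40;  python3 -m pendant '[[1,[-0.3,0,-8.4],4],[1,[-1.2,0,-16.7],8],[1,[-2.6,0,-24.9],12],[1,[-4.6,0,-33.1],16],[1,[-7.2,0,-41],20],[1,[-10.4,0,-48.8],24],[1,[-12,0,-52],26],[1,[-12,0,-52],26]]'; python3 - <<'E'
from h import *
s=state();print(s['contact_force'],s['ft_torque'],s['grip_width'])
T=pose();np.save('T3.npy',T); cv2.imwrite('pics/w3.png',snapshot('wrist'));print(T.round(4))
E
```

```text
time_s: 5.25
tool_pos: [0.6129, 0.1757, 0.1493]
tool_rot: [0.63, -0.321, 0.322, -0.63]
contact_force: [-2.2, -1.4, 5.3]
grip_width: 0.243
time_s: 6.25
tool_pos: [0.5644, 0.1542, 0.1494]
tool_rot: [0.542, -0.454, 0.456, -0.541]
contact_force: [1.2, -2.7, 1.7]
grip_width: 0.248
[ 1.21388604 -2.6614747   1.70910659] [-0.409222   -0.18290919  0.22278829] 0.24784377259565624
[[ 0.1731  0.0022  0.9849  0.5644]
 [-0.9849 -0.0021  0.1731  0.1542]
 [ 0.0025 -1.      0.0018  0.1494]
 [ 0.      0.      0.      1.    ]]
```

View pics/w3.png

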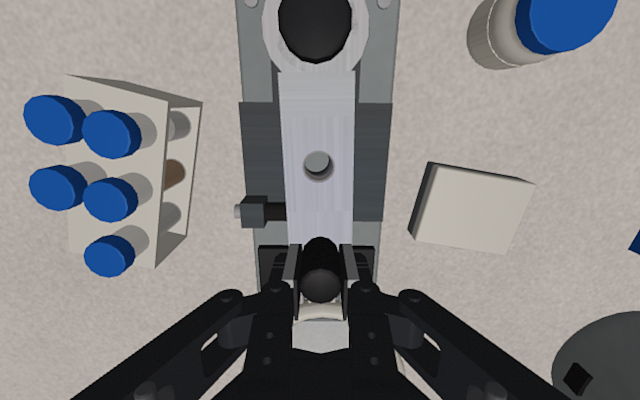

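```bash
python3 -m pendant '[[0.9,[0,0,0],0],[0,[0,0,0],0],[0,[0,0,0],0],[0,[0,-20,0],0],[0,[0,-60,0],0],[0,[-20,-100,0],0],[0,[-40,-120,0],0],[0,[-40,-120,0],0]]'; python3 - <<'E'
from h import *
T=pose();np.save('T4.npy',T); a=snapshot('wrist');cv2.imwrite('pics/w4.png',a);print(T.round(4));crop(a,240,80,400,280,4,'pics/w4c.png')
E
```

```text
time_s: 7.3
tool_pos: [0.5576, 0.1966, 0.2705]
tool_rot: [-0.541, 0.452, -0.455, 0.544]
contact_force: [-1.1, -0.6, 0.1]
grip_width: 1.001
[[ 1.772e-01  4.500e-03  9.842e-01  5.576e-01]
 [-9.842e-01  6.000e-04  1.772e-01  1.966e-01]
 [ 2.000e-04 -1.000e+00  4.600e-03  2.705e-01]
 [ 0.000e+00  0.000e+00  0.000e+00  1.000e+00]]
```

View pics/w4c.png

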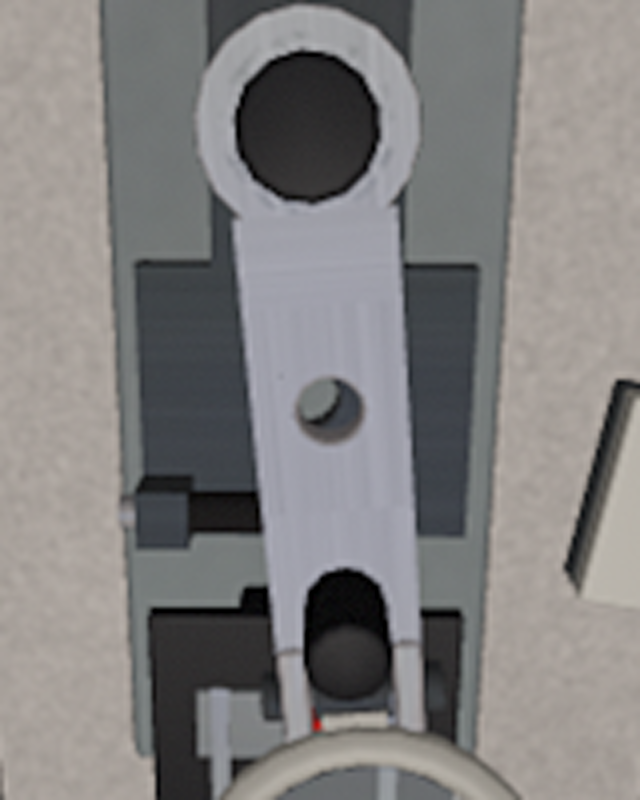

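View pics/w4.png

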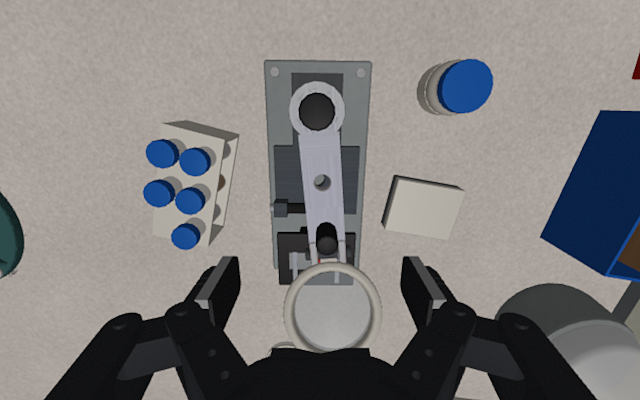

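```bash
python3 - <<'E'
from h import *
np.set_printoptions(precision=4,suppress=True)
T=np.load('T4.npy');C=cam('wrist',T)
w=lambda x,y:(240+(x+.5)/4-.5,80+(y+.5)/4-.5)
sh=onz(C,w(330,410),.132);kn=onz(C,w(347,662),.176);P=np.array([.5419,.2728])
print(sh,kn)
for q in(sh,kn):
    v=q[:2]-P;print(np.linalg.norm(v),np.degrees(np.arctan2(v[1],v[0])))
print(state()['joint_positions'])
go([.529,-.359,.29],-11.1)
E
```

```text
[0.5595 0.204  0.132 ] [0.5717 0.1563 0.176 ]
0.0710229472305289 -75.61707609324165
0.12029422552120805 -75.66255376748629
[-0.7816  0.4129  0.5009  1.9007 -0.2482  0.8877  0.0178]
shift mm [ 540.2  -20.  -124.4] jaw heading 10.1
roll 21.2
```

```bash
python3 -m pendant '[[0,[50,-18,-15],0],[0,[110,-20,-30],5],[0,[170,-20,-45],10],[0,[230,-20,-58],15],[0,[290,-20,-72],21],[0,[350,-20,-86],21],[0,[410,-20,-100],21],[0,[470,-20,-112],21]]'; python3 - <<'E'
from h import *
go([.529,-.359,.29],-11.1)
E
```

```text
time_s: 8.35
tool_pos: [0.5267, -0.2901, 0.288]
tool_rot: [-0.45, 0.546, -0.546, 0.449]
contact_force: [1.0, 1.0, -0.2]
grip_width: 0.997
shift mm [67.2 -1.9 15.4] jaw heading -11.0
roll 0.1
```

```bash
python3 -m pendant '[[0,[35,-2,8],0],[0,[67,-2,15.4],0],[0,[67,-2,15.4],0],[0,[67,-2,15.4],0],[0,[67,-2,15.4],0],[0,[67,-2,15.4],0],[0,[67,-2,15.4],0],[0,[67,-2,15.4],0]]'; python3 - <<'E'
from h import *
T=pose();np.save('T5.npy',T); a=snapshot('wrist');cv2.imwrite('pics/w5.png',a);print(T.round(4));crop(a,220,100,420,280,4,'pics/w5c.png')
E
```

```text
time_s: 9.35
tool_pos: [0.5292, -0.3585, 0.2902]
tool_rot: [-0.45, 0.546, -0.545, 0.45]
contact_force: [1.3, 0.1, 0.1]
grip_width: 0.998
[[-1.904e-01 -9.000e-04  9.817e-01  5.292e-01]
 [-9.817e-01 -5.000e-04 -1.904e-01 -3.585e-01]
 [ 7.000e-04 -1.000e+00 -8.000e-04  2.902e-01]
 [ 0.000e+00  0.000e+00  0.000e+00  1.000e+00]]
```

View pics/w5.png

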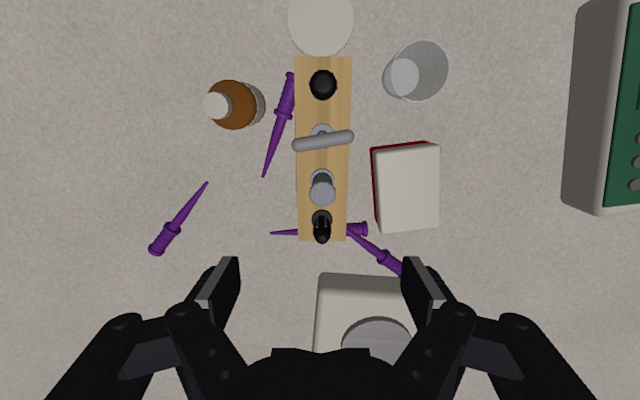

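View pics/w5c.png

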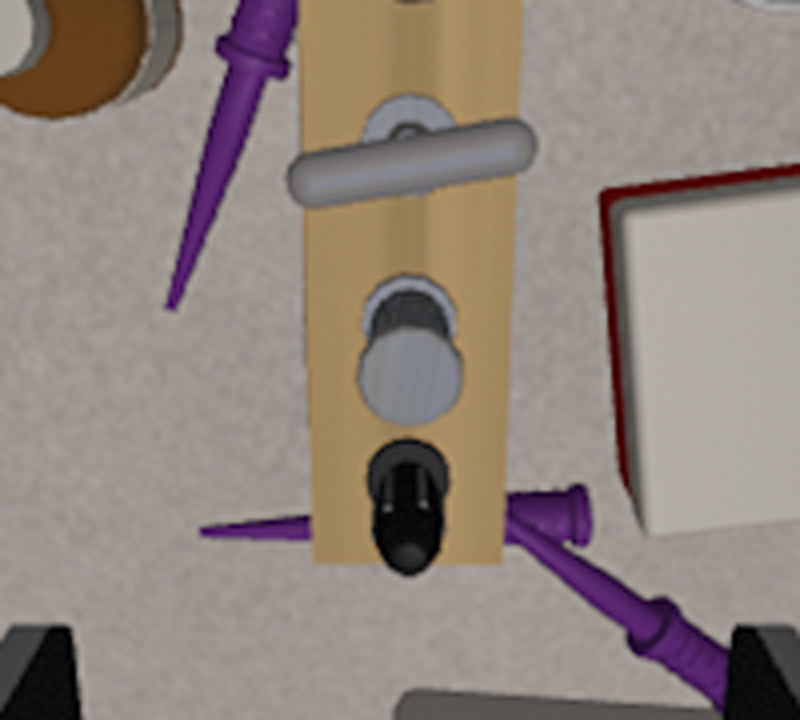

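```bash
python3 - <<'E'
from h import *
a=snapshot('top');cv2.imwrite('pics/t5.png',a); crop(a,380,240,480,310,8,'pics/t5c.png')
a=snapshot('scene');cv2.imwrite('pics/s5.png',a); crop(a,170,190,330,310,5,'pics/s5c.png')
E
```

```text
(no output)
```

View pics/t5c.png

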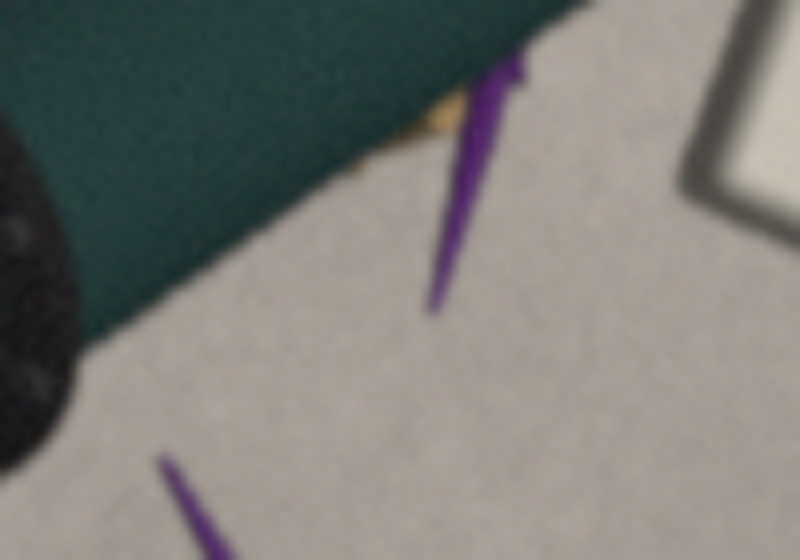

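View pics/s5c.png

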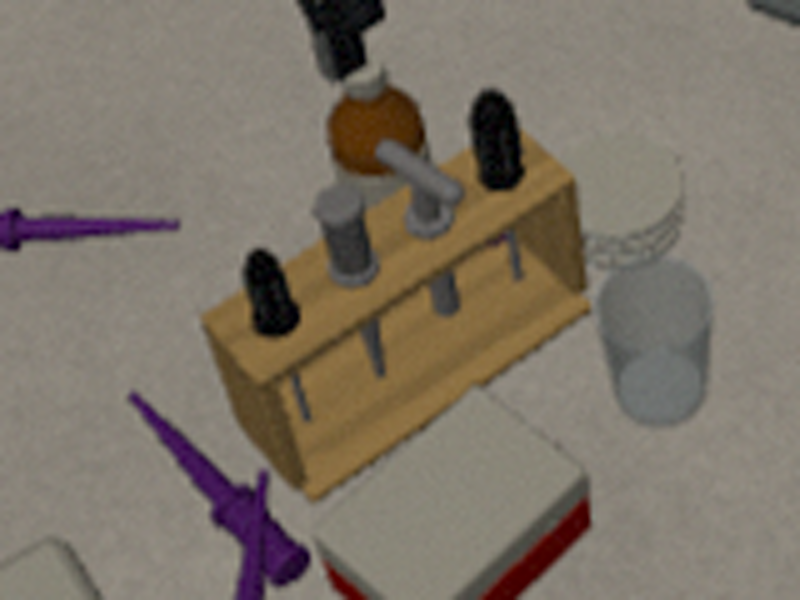

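```bash
python3 - <<'E'
from h import *
np.set_printoptions(precision=4,suppress=True)
T=np.load('T5.npy');C=cam('wrist',T)
w=lambda x,y:(220+(x+.5)/4-.5,100+(y+.5)/4-.5)
h=onz(C,w(410,376),.170);c=onz(C,w(410,322),.118)
print(h,c,'driver',onz(C,w(409,558),.172),'tpin',onz(C,w(413,163),.161))
go([h[0],h[1],.124],-11.1)
E
```

```text
[ 0.5315 -0.3584  0.17  ] [ 0.5318 -0.3587  0.118 ] driver [ 0.5221 -0.4057  0.172 ] tpin [ 0.5417 -0.3093  0.161 ]
shift mm [ -1.  166.2   2.4] jaw heading -11.0
roll 0.1
```

```bash
python3 -m pendant '[[0,[-1,30,2.4],0],[0,[-1,60,2.4],0],[0,[-1,90,2.4],0],[0,[-1,120,2.4],0],[0,[-1,145,2.4],0],[0,[-1,160,2.4],0],[0,[-1,166,2.4],0],[0,[-1,166,2.4],0]]' 60; python3 - <<'E'
from h import *
a=snapshot('wrist');cv2.imwrite('pics/w6.png',a); print(state()['contact_force'])
go([.5315,-.3585,.124],-11.1)
E
```

```text
time_s: 10.5
tool_pos: [0.5317, -0.3586, 0.1244]
tool_rot: [0.45, -0.546, 0.546, -0.449]
contact_force: [0.7, 0.1, 0.0]
grip_width: 0.999
[ 0.0636519  -0.29705316 -0.61110709]
shift mm [-0.2  0.9 -0.4] jaw heading -11.0
roll 0.1
```

View pics/w6.png

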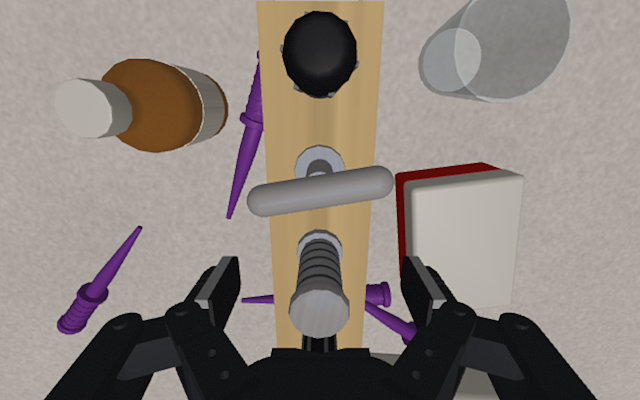

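```bash
python3 -m pendant '[[0.5,[0,0,0],0],[1,[0,0,0],0],[1,[0,0,0],0],[1,[0,0,0],0],[1,[0,0,0],0],[1,[0,0,0],0],[1,[0,0,0],0],[1,[0,0,0],0]]' 80; python3 -m pendant '[[1,[0,-15,0],0],[1,[0,-40,0],0],[1,[0,-75,0],0],[1,[0,-110,0],0],[1,[0,-145,0],0],[1,[0,-180,0],0],[1,[0,-210,0],0],[1,[0,-210,0],0]]'; python3 - <<'E'
from h import *
a=snapshot('wrist');cv2.imwrite('pics/w7.png',a); print(state()['contact_force'])
go([.5565,.204,.334],10);print(state()['joint_positions'])
E
```

```text
time_s: 11.55
tool_pos: [0.5316, -0.3587, 0.125]
tool_rot: [0.45, -0.546, 0.546, -0.449]
contact_force: [-2.6, 1.4, 4.8]
grip_width: 0.251
time_s: 12.55
tool_pos: [0.5328, -0.3599, 0.3378]
tool_rot: [0.449, -0.543, 0.548, -0.45]
contact_force: [-0.3, -0.7, -3.0]
grip_width: 0.25
[-0.84501891 -0.19821973 -2.61436745]
shift mm [-557.     0.6  -83.4] jaw heading -11.0
roll -21.0
[ 0.05310371  0.45265242  0.68205204  1.71898171 -0.31726188  1.08071872
  0.6443329 ]
```

View pics/w7.png

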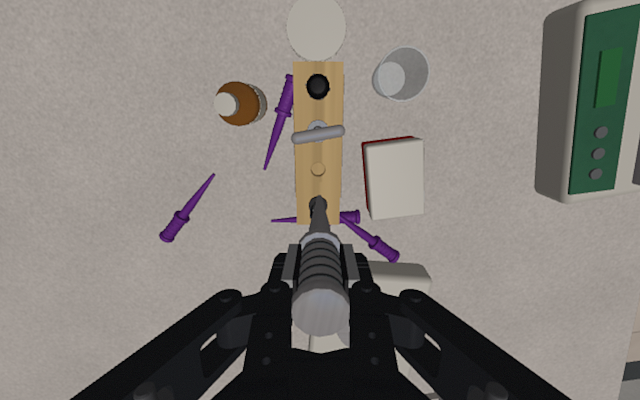

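```bash
python3 -m pendant '[[1,[-40,0,-6],0],[1,[-100,0,-15],0],[1,[-160,0,-24],-4],[1,[-220,0,-33],-8],[1,[-280,0,-42],-12],[1,[-340,0,-51],-16],[1,[-400,0,-60],-21],[1,[-460,0,-69],-21]]'; python3 - <<'E'
from h import *
go([.5565,.204,.334],10)
E
```

```text
time_s: 13.6
tool_pos: [0.5506, 0.1079, 0.3328]
tool_rot: [0.543, -0.454, 0.455, -0.541]
contact_force: [1.3, -0.5, -1.5]
grip_width: 0.248
shift mm [-93.6  -1.4  22.5] jaw heading 10.0
roll 0.0
```

```bash
python3 -m pendant '[[1,[-50,0,12],0],[1,[-80,0,20],0],[1,[-93.6,0,22.5],0],[1,[-93.6,0,22.5],0],[1,[-93.6,20,22.5],0],[1,[-93.6,40,22.5],0],[1,[-93.6,50,22.5],0],[1,[-93.6,50,22.5],0]]'; python3 - <<'E'
from h import *
T=pose();np.save('T8.npy',T);a=snapshot('wrist');cv2.imwrite('pics/w8.png',a); crop(a,240,100,400,300,4,'pics/w8c.png')
b=snapshot('scene');crop(b,310,80,410,190,6,'pics/s8c.png')
print(T.round(4)); go([.5565,.204,.284],10)
E
```

```text
time_s: 14.6
tool_pos: [0.5561, 0.2022, 0.282]
tool_rot: [0.543, -0.455, 0.455, -0.54]
contact_force: [-0.6, 0.0, -2.8]
grip_width: 0.252
[[ 0.1718 -0.0028  0.9851  0.5561]
 [-0.9851 -0.0039  0.1718  0.2022]
 [ 0.0033 -1.     -0.0034  0.282 ]
 [ 0.      0.      0.      1.    ]]
shift mm [-0.9 -0.8 -0.4] jaw heading 10.0
roll -0.0
```

View pics/w8c.png

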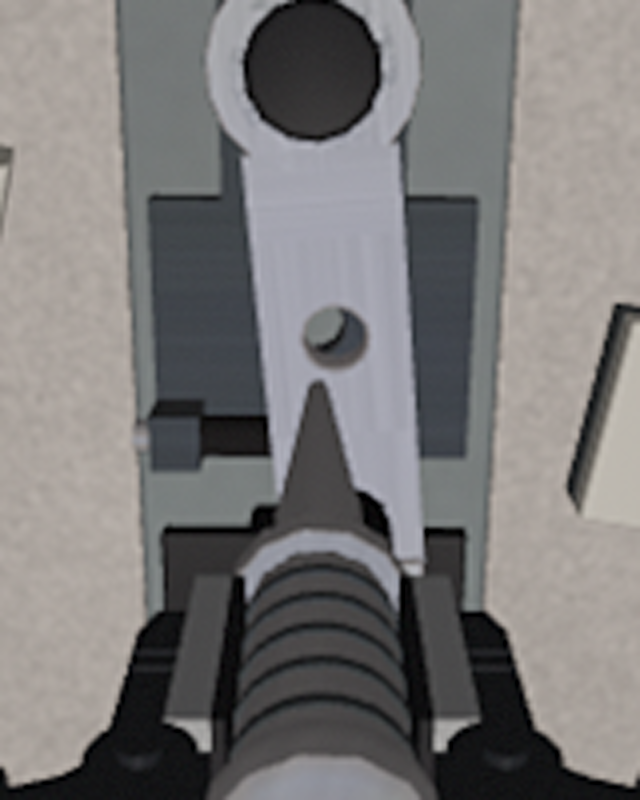

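View pics/s8c.png

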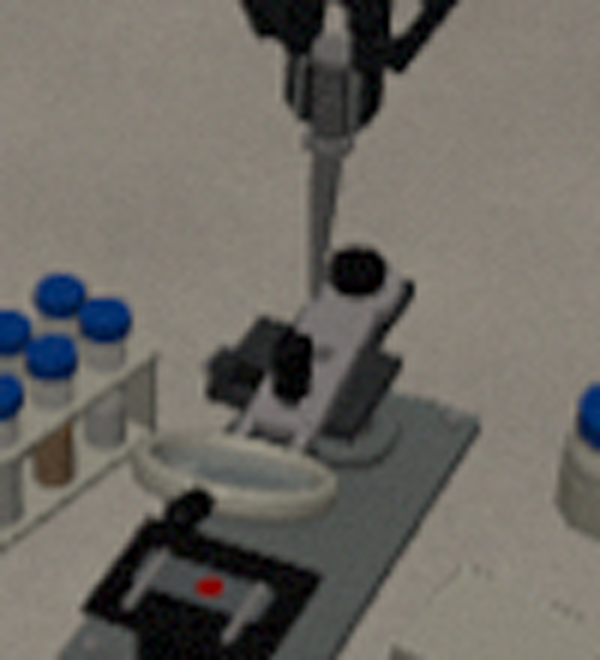

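```bash
python3 - <<'E'
from h import *
np.set_printoptions(precision=4,suppress=True)
T=np.load('T8.npy');C=cam('wrist',T)
w=lambda x,y:(240+(x+.5)/4-.5,100+(y+.5)/4-.5)
print('tip',onz(C,w(320,385),.1695),'tcp',T[:3,3],'hole',onz(C,w(336,337),.132))
# plate hole visible left crescent edge: leftmost of plate hole seen
print('collar',onz(C,w(320,535),.2685))
go([.5565,.204,.284],10)
E
```

```text
tip [0.5557 0.2024 0.1695] tcp [0.5561 0.2022 0.282 ] hole [0.5596 0.2042 0.132 ]
collar [0.5545 0.2111 0.2685]
shift mm [-0.9 -0.8 -0.4] jaw heading 10.0
roll -0.0
```

```bash
python3 -m pendant '[[1,[-1.5,0,1],0],[1,[-1.5,0,1],0],[1,[-1.5,12,1],0],[1,[-1.5,25,1],0],[1,[-1.5,38,1],0],[1,[-1.5,52,1],0],[1,[-1.5,65,1],0],[1,[-1.5,65,1],0]]' 80; python3 - <<'E'
from h import *
T=pose();np.save('T9.npy',T);a=snapshot('wrist'); crop(a,220,100,420,250,4,'pics/w9c.png')
print(T.round(4)); print(state()['contact_force'])
tip=T[:3,3]+T[:3,1]*.1125; print(tip); go([.5535,.2038,.1445],9.6)
E
```

```text
time_s: 15.7
tool_pos: [0.5568, 0.2043, 0.2167]
tool_rot: [0.543, -0.455, 0.455, -0.54]
contact_force: [-0.2, 0.2, -2.3]
grip_width: 0.247
[[ 0.1727 -0.0029  0.985   0.5568]
 [-0.985  -0.0038  0.1727  0.2043]
 [ 0.0032 -1.     -0.0035  0.2167]
 [ 0.      0.      0.      1.    ]]
[ 0.26377626  0.42605822 -1.34318337]
[0.55649099 0.20391167 0.10422108]
shift mm [-0.2 73.1 -4. ] jaw heading 9.9
roll 0.3
```

View pics/w9c.png

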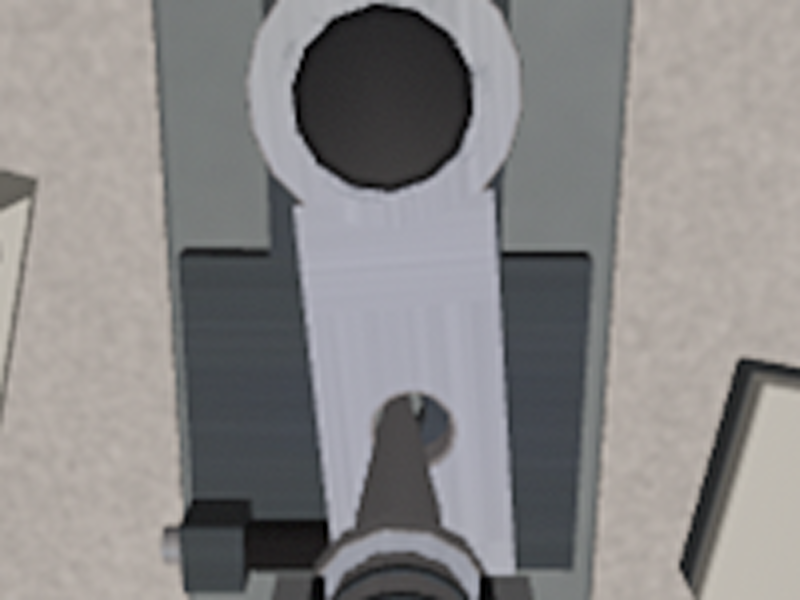

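```bash
python3 -m pendant '[[1,[-0.4,5,-1],0],[1,[-0.4,11,-2],0],[1,[-0.4,17,-3],0],[1,[-0.4,23,-3],0],[1,[-0.4,30,-3],0],[1,[-0.4,36,-3],0],[1,[-0.4,42,-3],0],[1,[-0.4,42,-3],0]]' 80; python3 - <<'E'
from h import *
T=pose();np.save('T10.npy',T);a=snapshot('wrist'); crop(a,220,100,420,250,4,'pics/w10c.png')
print(T.round(4)); print(state()['contact_force'],state()['grip_width'])
tip=T[:3,3]+T[:3,1]*.1125; print(tip); go([.5535,.2038,.1445],9.6)
E
```

```text
time_s: 16.75
tool_pos: [0.5546, 0.2041, 0.175]
tool_rot: [0.543, -0.454, 0.455, -0.54]
contact_force: [1.7, -0.3, -3.0]
grip_width: 0.251
[[ 0.1726 -0.0012  0.985   0.5546]
 [-0.985  -0.0035  0.1726  0.2041]
 [ 0.0033 -1.     -0.0018  0.175 ]
 [ 0.      0.      0.      1.    ]]
[ 2.41104213  0.19981234 -4.22760232] 0.24794006278625774
[0.55445937 0.20367468 0.06254442]
shift mm [-0.  30.7 -1.1] jaw heading 9.9
roll 0.3
```

View pics/w10c.png

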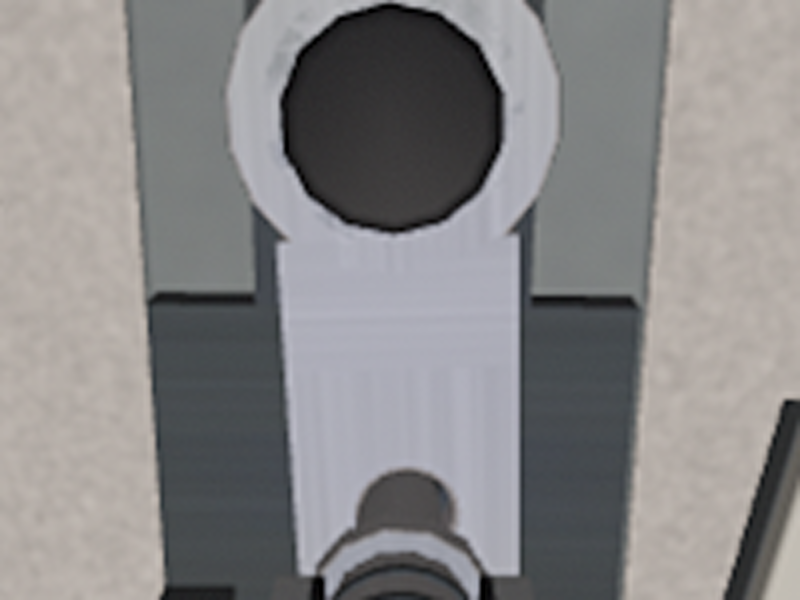

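```bash
python3 -m pendant '[[1,[0,3,-0.5],0],[1,[0,6,-1],0],[1,[0,9,-1],0],[1,[0,12,-1],0],[1,[0,15,-1],0],[1,[0,18,-1],0],[1,[0,21,-1],0],[1,[0,21,-1],0]]' 80; python3 - <<'E'
from h import *
T=pose();print(T.round(4)); print(state()['contact_force'],state()['grip_width'])
tip=T[:3,3]+T[:3,1]*.1125; print(tip); go([.5535,.2038,.1445],9.6)
E
```

```text
time_s: 17.8
tool_pos: [0.5535, 0.2037, 0.1538]
tool_rot: [0.543, -0.454, 0.455, -0.54]
contact_force: [4.0, -0.4, -3.5]
grip_width: 0.251
[[ 0.1725 -0.0014  0.985   0.5535]
 [-0.985  -0.0038  0.1725  0.2037]
 [ 0.0035 -1.     -0.0021  0.1538]
 [ 0.      0.      0.      1.    ]]
[ 3.98735718 -0.41770258 -3.46798505] 0.2508968150419389
[0.55329904 0.20329942 0.04129404]
shift mm [-0.1  9.3  0.1] jaw heading 9.9
roll 0.3
```

```bash
python3 -m pendant '[[1,[-0.3,2,0],0],[1,[-0.3,4,0],0],[1,[-0.3,6,0],0],[1,[-0.3,8,0],0],[1,[-0.3,9,0],0],[1,[-0.3,10,0],0],[1,[-0.3,11,0],0],[1,[-0.3,11,0],0]]' 80; python3 - <<'E'
from h import *
T=pose();print(T.round(4)); print(state()['contact_force'],state()['ft_torque'],state()['grip_width'])
a=snapshot('wrist'); cv2.imwrite('pics/w11.png',a)
E
```

```text
time_s: 18.8
tool_pos: [0.5539, 0.2038, 0.1447]
tool_rot: [0.542, -0.454, 0.455, -0.54]
contact_force: [1.0, -2.8, 11.6]
grip_width: 0.25
[[ 1.724e-01 -9.000e-04  9.850e-01  5.539e-01]
 [-9.850e-01 -2.800e-03  1.724e-01  2.038e-01]
 [ 2.600e-03 -1.000e+00 -1.400e-03  1.447e-01]
 [ 0.000e+00  0.000e+00  0.000e+00  1.000e+00]]
[ 0.96874788 -2.80052412 11.60281116] [-0.52966481 -0.31243038  0.09186825] 0.250308593657323
```

View pics/w11.png

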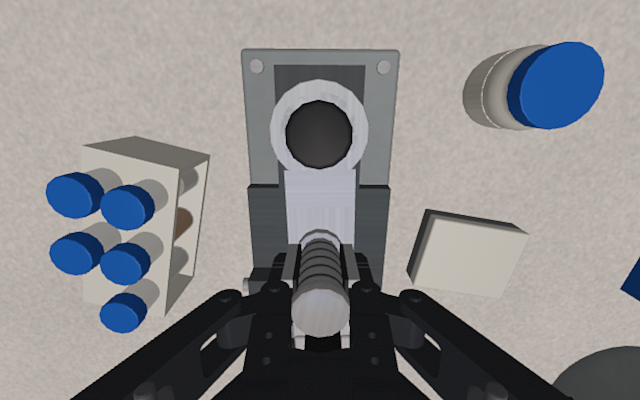

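```bash
python3 -m pendant '[[1,[0,1,0],0],[1,[0,2,0],0],[1,[0,2,0],0],[1,[0,2,0],0],[1,[0,0,0],0],[0.8,[0,0,0],0],[0,[0,0,0],0],[0,[0,0,0],0]]' 80; python3 - <<'E'
from h import *
T=pose();print(T.round(4)); print(state()['contact_force'],state()['ft_torque'],state()['grip_width'])
E
```

```text
time_s: 19.85
tool_pos: [0.5514, 0.2044, 0.1437]
tool_rot: [0.544, -0.456, 0.454, -0.539]
contact_force: [0.0, -0.4, 0.2]
grip_width: 0.669
[[ 0.1733 -0.0058  0.9849  0.5514]
 [-0.9849 -0.003   0.1733  0.2044]
 [ 0.0019 -1.     -0.0063  0.1437]
 [ 0.      0.      0.      1.    ]]
[ 0.02864863 -0.39160446  0.21577258] [-0.03011361 -0.00530988  0.01144518] 0.6686167784589584
```

```bash
python3 -m pendant '[[0,[0,0,2],0],[0,[0,-5,2],0],[0,[0,-30,2],0],[0,[0,-60,2],0],[0,[0,-100,2],0],[0,[0,-140,2],0],[0,[0,-146,2],0],[0,[0,-146,2],0]]'; python3 - <<'E'
from h import *
T=pose();np.save('T12.npy',T);a=snapshot('wrist'); cv2.imwrite('pics/w12.png',a);print(T.round(4))
b=snapshot('scene');crop(b,310,80,430,200,5,'pics/s12c.png');np.save('s12.npy',b)
E
```

```text
time_s: 20.85
tool_pos: [0.5539, 0.2052, 0.2897]
tool_rot: [0.544, -0.456, 0.454, -0.54]
contact_force: [0.3, 0.0, 0.1]
grip_width: 0.998
[[ 0.1734 -0.0059  0.9848  0.5539]
 [-0.9849 -0.0026  0.1734  0.2052]
 [ 0.0015 -1.     -0.0063  0.2897]
 [ 0.      0.      0.      1.    ]]
```

View pics/w12.png

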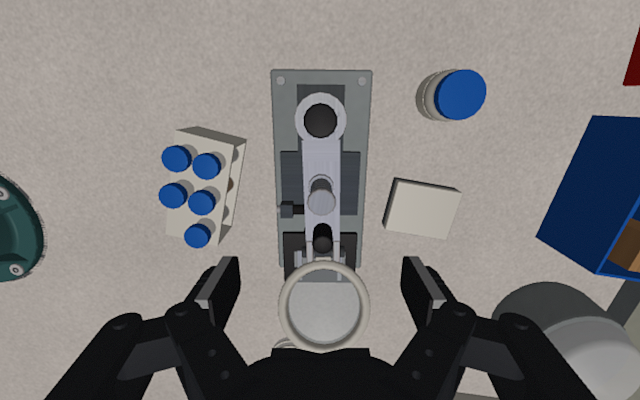

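View pics/s12c.png

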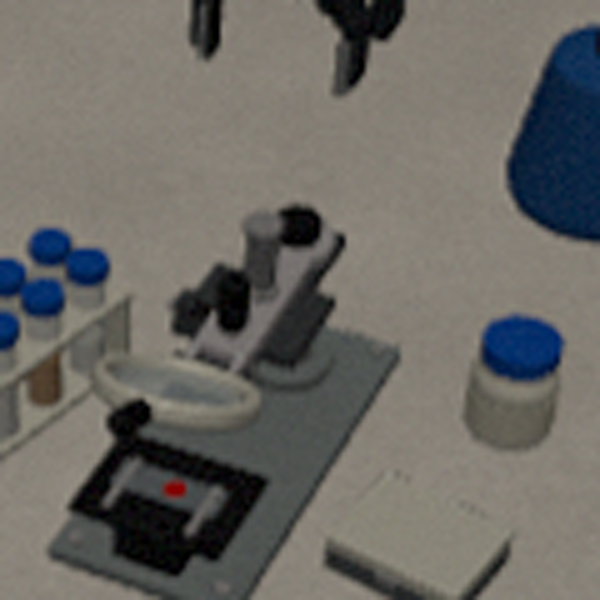

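```bash
cat >> h.py <<'E'
P=np.array([.5419,.2728]);XH=np.radians(-80.4)
XD=np.array([np.cos(XH),np.sin(XH),0]);YD=np.array([-np.sin(XH),np.cos(XH),0])
def onstand(C,uv):
    "ray meets stand's vertical xz plane -> (r,z)"
    o,d=ray(C,uv); P3=np.r_[P,0]; s=((P3-o)@YD)/(d@YD); X=o+s*d
    return (X-P3)@XD, X[2]
E
python3 - <<'E'
from h import *
S=cam('scene')
w=lambda x,y:(310+(x+.5)/5-.5,80+(y+.5)/5-.5)
for n,p in(('handle',(130,418)),('far end',(122,424)),('lens',(178,388)),('knobtop',(235,282)),('drift head',(262,226))):
    r,z=onstand(S,w(*p));print(n,r,z,'tilt',np.arctan2(z-.126,r-.155))
T=pose()
th=.43
for th in(.4,.43,.46):
    X=np.r_[P,0]+XD*(.155+.144*np.cos(th));print(th,X,.126+.144*np.sin(th))
b=np.load('s12.npy');crop(b,320,140,370,180,12,'pics/s12d.png')
E
```

```text
handle 0.26833512021749695 0.1692040381379477 tilt 0.3642004944011651
far end 0.2794903049910017 0.17309459326937926 tilt 0.3616600512650246
lens 0.1972329683403994 0.1392206673675882 tilt 0.30337802144278986
knobtop 0.11083796327429066 0.16502439301607996 tilt 2.4178767422241596
drift head 0.06913001061634141 0.1829288553312125 tilt 2.5561566547148087
0.4 [ 0.58986816 -0.01080478  0.        ] 0.18207624129244568
0.43 [ 0.5895777  -0.00908746  0.        ] 0.18602939554980635
0.46 [ 0.58926759 -0.00725399  0.        ] 0.18992852740303484
```

View pics/s12d.png

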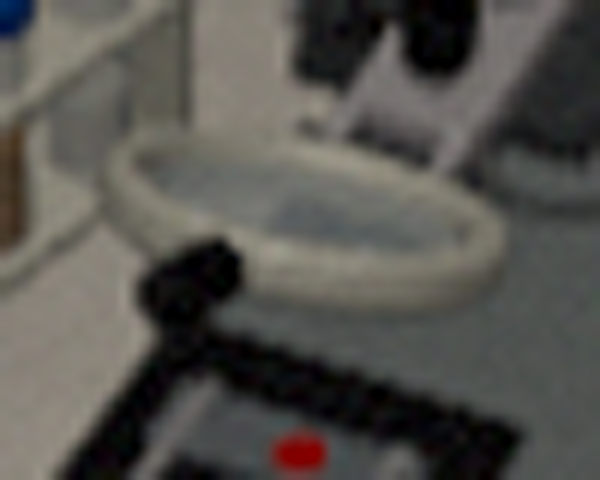

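```bash
python3 -m pendant '[[0,[50,0,0],0],[0,[105,0,0],0],[0,[160,0,0],0],[0,[205,0,0],0],[0,[218,0,0],0],[0,[218,0,0],0],[0,[218,0,0],0],[0,[218,0,0],0]]'; python3 - <<'E'
from h import *
T=pose();np.save('T13.npy',T);a=snapshot('wrist'); cv2.imwrite('pics/w13.png',a);print(T.round(4))
X=np.r_[P,0]+XD*.288;go([X[0],X[1],.29],9.6)
crop(a,220,60,420,260,4,'pics/w13c.png')
E
```

```text
time_s: 21.95
tool_pos: [0.5908, -0.0074, 0.2884]
tool_rot: [0.545, -0.455, 0.452, -0.539]
contact_force: [0.4, 0.1, 0.1]
grip_width: 1.001
[[ 0.1769 -0.0092  0.9842  0.5908]
 [-0.9842 -0.0032  0.1768 -0.0074]
 [ 0.0015 -1.     -0.0096  0.2884]
 [ 0.      0.      0.      1.    ]]
shift mm [ 3.2 -1.4 -1.5] jaw heading 10.2
roll 0.6
```

View pics/w13c.png

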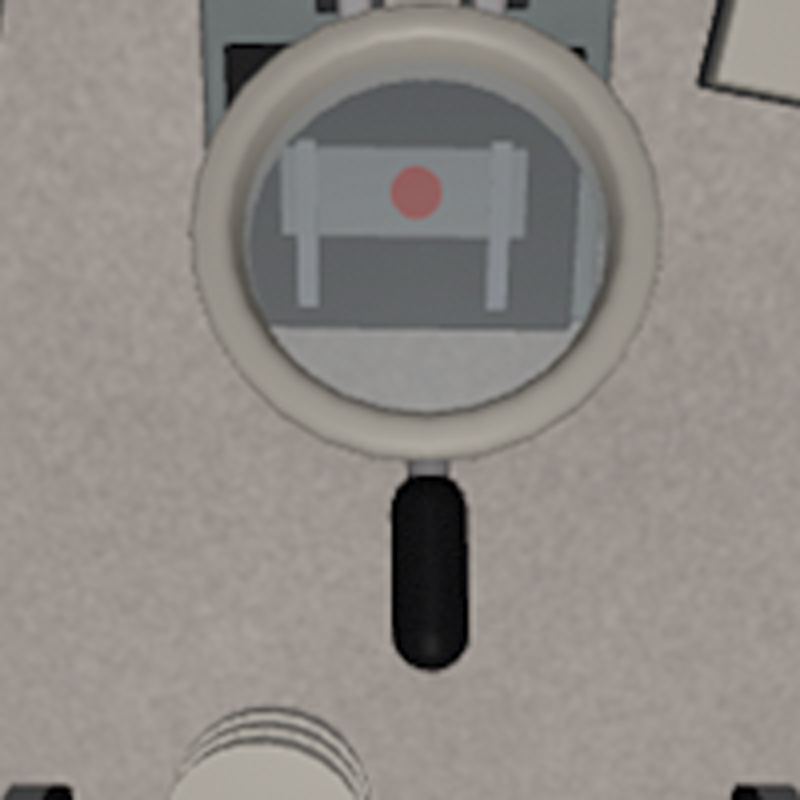

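```bash
python3 - <<'E'
from h import *
C=cam('wrist',np.load('T13.npy'))
w=lambda x,y:(220+(x+.5)/4-.5,60+(y+.5)/4-.5)
print('meas',w(430,475),w(432,670))
for th in(.3,.34,.38,.42,.46):
    f=lambda q,v: np.r_[P,0]+XD*(.155+q*np.cos(th)-v*np.sin(th))+np.array([0,0,.126+q*np.sin(th)+v*np.cos(th)])
    # capsule end-sphere centres at 130,158 r 9: silhouette approx from many sphere points
    v=[]
    for c in(.130,.158):
        X0=f(c,0)
        D=np.random.default_rng(0).normal(size=(4000,3));D/=np.linalg.norm(D,axis=1)[:,None]
        p=np.array([proj(C,X0+.009*d) for d in D]); v+= [p[:,1].min() if c<.14 else p[:,1].max(), p[:,0].mean()]
    print(th,np.round(v,1),f(.144,0).round(4))
E
```

```text
meas (327.125, 178.375) (327.625, 227.125)
0.3 [178.4 319.4 225.2 319.1] [ 0.5907 -0.0157  0.1686]
0.34 [178.1 319.3 225.8 319. ] [ 0.5904 -0.0139  0.174 ]
0.38 [177.5 319.3 226.3 318.9] [ 0.5901 -0.0119  0.1794]
0.42 [176.7 319.3 226.5 318.9] [ 0.5897 -0.0097  0.1847]
0.46 [175.6 319.2 226.4 318.8] [ 0.5893 -0.0073  0.1899]
```

```bash
python3 - <<'E'
from h import *
C=cam('wrist',np.load('T13.npy'))
w=lambda x,y:(220+(x+.5)/4-.5,60+(y+.5)/4-.5)
a=onz(C,w(430,490),.178-.004);b=onz(C,w(431,640),.178+.004);m=onz(C,w(430.5,572),.178)
print(m,np.degrees(np.arctan2(*(b-a)[[1,0]])))
X=m[:2]-P;print(np.linalg.norm(X),np.degrees(np.arctan2(X[1],X[0])))
go([m[0],m[1],.159],np.degrees(np.arctan2(X[1],X[0]))+90)
E
```

```text
[ 0.59785237 -0.01178243  0.178     ] -79.20147534449504
0.29003072978974437 -78.87683161543791
shift mm [  5.  129.6   7.4] jaw heading 10.2
roll -1.0
```

```bash
python3 -m pendant '[[0,[5,0,7.4],-1],[0,[5,25,7.4],-1],[0,[5,55,7.4],-1],[0,[5,85,7.4],-1],[0,[5,110,7.4],-1],[0,[5,125,7.4],-1],[0,[5,129,7.4],-1],[0,[5,129,7.4],-1]]' 25; python3 - <<'E'
from h import *
T=pose();np.save('T14.npy',T);a=snapshot('wrist'); cv2.imwrite('pics/w14.png',a);print(T.round(4),state()['contact_force'])
E
```

```text
time_s: 23.0
tool_pos: [0.5984, -0.0119, 0.16]
tool_rot: [0.549, -0.45, 0.448, -0.544]
contact_force: [0.2, 0.7, 0.2]
grip_width: 1.002
[[ 0.1936 -0.008   0.9811  0.5984]
 [-0.9811 -0.0034  0.1936 -0.0119]
 [ 0.0018 -1.     -0.0085  0.16  ]
 [ 0.      0.      0.      1.    ]] [-0.52075528  0.60400734  0.50111258]
```

View pics/w14.png

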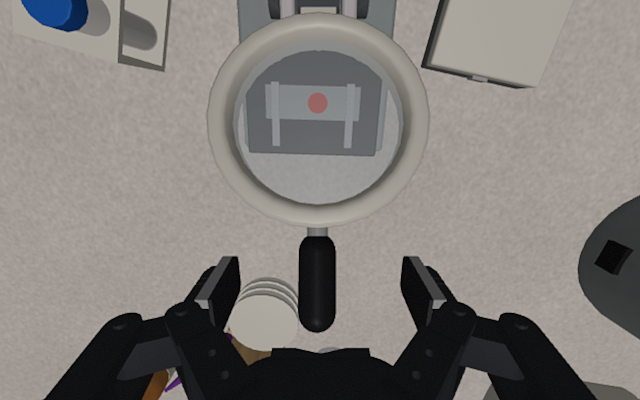

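```bash
python3 -m pendant '[[0.6,[0,0,0],0],[1,[0,0,0],0],[1,[0,0,0],0],[1,[0,0,0],0],[1,[0,0,0],0],[1,[0,0,0],0],[1,[0,0,0],0],[1,[0,0,0],0]]' 25; python3 -m pendant '[[1,[2.5,7,0],0],[1,[4.4,13,0],0],[1,[6,20,0],0],[1,[7.4,27,0],0],[1,[8.4,34,0],0],[1,[9,40,0],0],[1,[9.6,46,0],0],[1,[9.6,46,0],0]]'; python3 - <<'E'
from h import *
T=pose();np.save('T15.npy',T);a=snapshot('wrist'); cv2.imwrite('pics/w15.png',a);print(T.round(4),state()['contact_force'],state()['ft_torque'],state()['grip_width'])
b=snapshot('scene');crop(b,310,100,390,180,8,'pics/s15c.png')
E
```

```text
time_s: 24.05
tool_pos: [0.5984, -0.0121, 0.1603]
tool_rot: [0.549, -0.45, 0.448, -0.544]
contact_force: [-2.1, -1.3, 3.0]
grip_width: 0.202
time_s: 25.05
tool_pos: [0.5998, -0.0224, 0.1136]
tool_rot: [0.549, -0.45, 0.448, -0.543]
contact_force: [0.3, -5.9, -2.5]
grip_width: 0.203
[[ 0.1928 -0.0078  0.9812  0.5998]
 [-0.9812 -0.0045  0.1928 -0.0224]
 [ 0.003  -1.     -0.0086  0.1136]
 [ 0.      0.      0.      1.    ]] [ 1.19984812 -5.72357727 -3.18641006] [-0.88518182 -0.10278483 -0.07648613] 0.20305535329909585
```

View pics/w15.png

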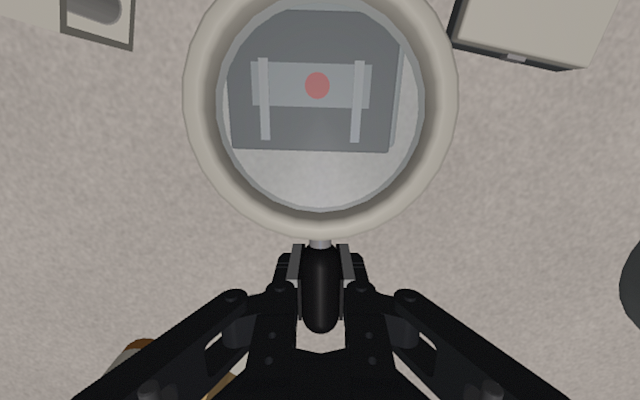

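View pics/s15c.png

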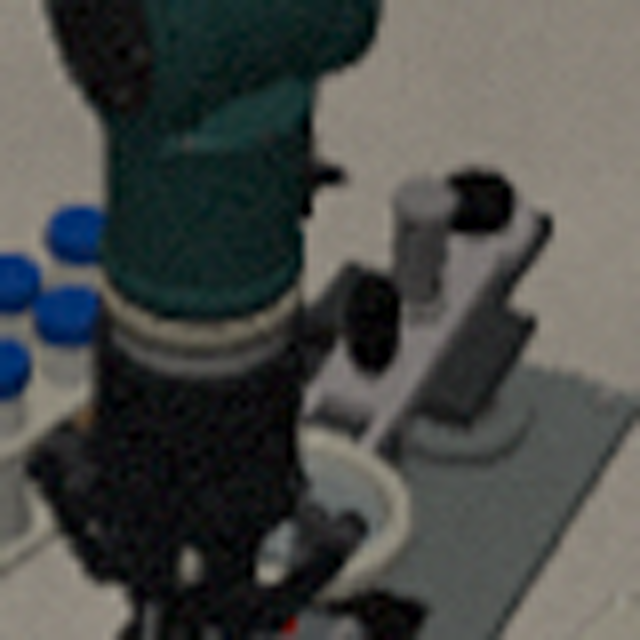

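```bash
python3 -m pendant '[[1,[0.2,2,0],0],[1,[0.3,4,0],0],[1,[0.4,6,0],0],[1,[0.4,7,0],0],[1,[0.4,7,0],0],[0.8,[0.4,7,0],0],[0,[0.4,7,0],0],[0,[0.4,7,0],0]]'; python3 - <<'E'
from h import *
T=pose();print(T.round(4),state()['contact_force'])
E
python3 -m pendant '[[0,[0,0,0],0],[0,[0,0,0],0],[0,[0,-20,0],0],[0,[0,-60,0],0],[0,[0,-110,0],0],[0,[0,-150,0],0],[0,[0,-170,0],0],[0,[0,-170,0],0]]'; python3 - <<'E'
from h import *
T=pose();np.save('T16.npy',T);a=snapshot('wrist'); cv2.imwrite('pics/w16.png',a);print(T.round(4))
crop(a,220,60,420,260,4,'pics/w16c.png')
E
```

```text
time_s: 26.15
tool_pos: [0.5993, -0.0212, 0.1061]
tool_rot: [0.549, -0.451, 0.447, -0.543]
contact_force: [0.1, 0.5, -0.0]
grip_width: 0.618
[[ 0.1941 -0.0091  0.9809  0.5993]
 [-0.981  -0.0031  0.194  -0.0212]
 [ 0.0013 -1.     -0.0096  0.1061]
 [ 0.      0.      0.      1.    ]] [ 0.11443784  0.53299112 -0.01637585]
time_s: 27.15
tool_pos: [0.6019, -0.0207, 0.2778]
tool_rot: [0.548, -0.45, 0.448, -0.544]
contact_force: [-0.6, -0.2, 0.2]
grip_width: 1.0
[[ 0.1942 -0.0053  0.981   0.6019]
 [-0.981  -0.0026  0.1942 -0.0207]
 [ 0.0015 -1.     -0.0057  0.2778]
 [ 0.      0.      0.      1.    ]]
```

View pics/w16c.png

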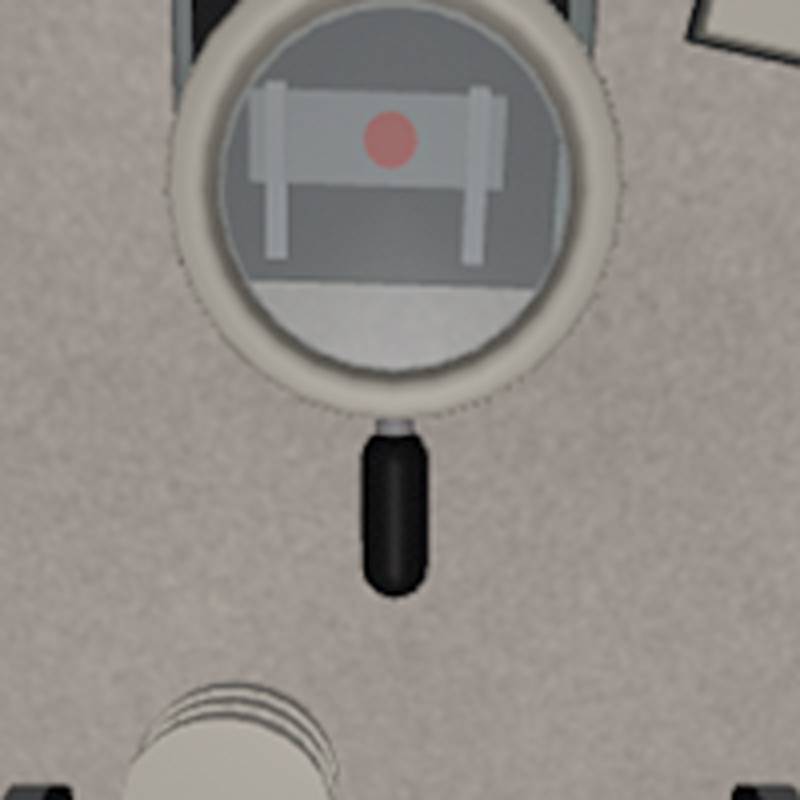

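```bash
python3 -m pendant '[[0,[0,0,-40],0],[0,[0,0,-90],0],[0,[0,0,-130],0],[0,[0,0,-145],0],[0,[0,0,-145],0],[0,[0,0,-145],0],[0,[0,0,-145],0],[0,[0,0,-145],0]]'; python3 - <<'E'
from h import *
T=pose();np.save('T17.npy',T);a=snapshot('wrist'); cv2.imwrite('pics/w17.png',a);print(T.round(4))
crop(a,380,30,580,230,4,'pics/w17c.png')
b=snapshot('scene');cv2.imwrite('pics/s17.png',b);crop(b,310,100,410,200,8,'pics/s17c.png')
E
```

```text
time_s: 28.2
tool_pos: [0.4595, -0.0485, 0.2774]
tool_rot: [0.549, -0.45, 0.447, -0.544]
contact_force: [0.6, 0.8, -0.2]
grip_width: 0.999
[[ 0.1947 -0.0081  0.9808  0.4595]
 [-0.9809 -0.0032  0.1947 -0.0485]
 [ 0.0016 -1.     -0.0086  0.2774]
 [ 0.      0.      0.      1.    ]]
```

View pics/w17.png

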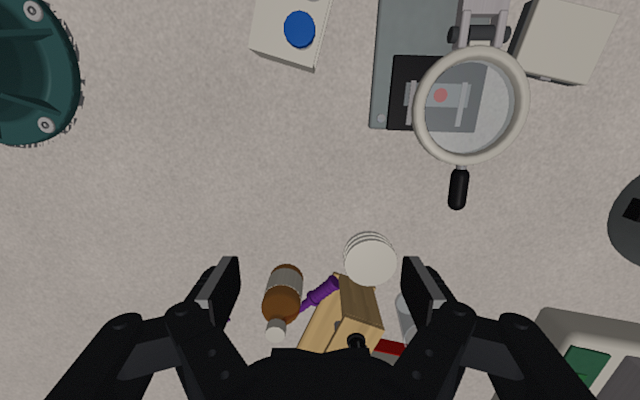

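View pics/s17c.png

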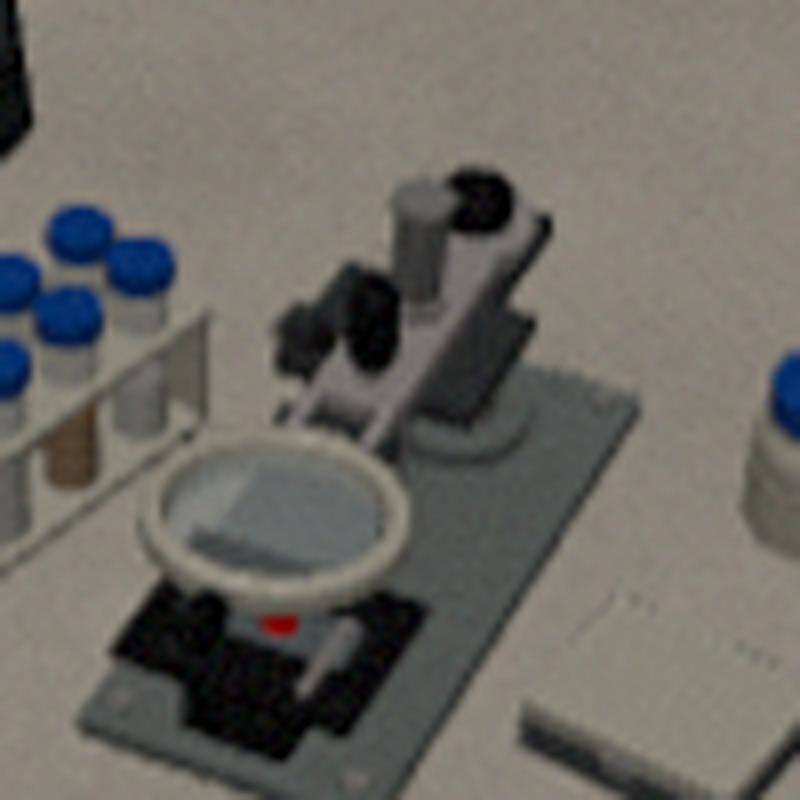

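View pics/w17c.png

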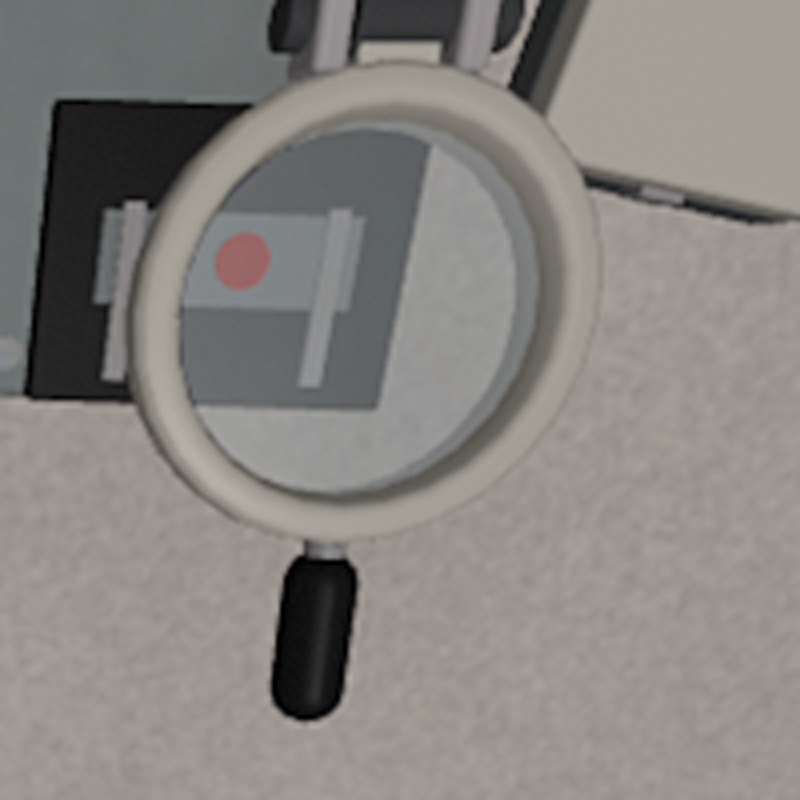

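```bash
python3 - <<'E'
from h import *
np.set_printoptions(precision=4,suppress=True)
A=cam('wrist',np.load('T16.npy'));B=cam('wrist',np.load('T17.npy'))
wa=lambda x,y:(220+(x+.5)/4-.5,60+(y+.5)/4-.5)
wb=lambda x,y:(380+(x+.5)/4-.5,30+(y+.5)/4-.5)
for n,p,q in(('handle mid',(395.5,514.5),(314,638)),('near',(395,450),(321,575)),('far',(396,580),(307,702)),('red',(390,139),(243,261)),('neck at rim',(395,420),(325,545))):
    print(n,*tri(A,wa(*p),B,wb(*q)))
E
```

```text
handle mid [ 0.6001 -0.0216  0.1369] 0.000185415238966252
near [ 0.5968 -0.0053  0.1353] 0.0006192844400181049
far [ 0.6036 -0.0386  0.1387] 0.00026212297035151767
red [0.5799 0.07   0.0624] 0.00022307624600263257
neck at rim [0.5953 0.0023 0.1348] 0.0006376214124456656
```

```bash
python3 - <<'E'
from h import *
np.set_printoptions(precision=4,suppress=True)
A=cam('wrist',np.load('T16.npy'));B=cam('wrist',np.load('T17.npy'))
wa=lambda x,y:(220+(x+.5)/4-.5,60+(y+.5)/4-.5)
wb=lambda x,y:(380+(x+.5)/4-.5,30+(y+.5)/4-.5)
a=cv2.imread('pics/w16.png');b=cv2.imread('pics/w17.png')
crop(a,260,50,380,140,6,'pics/a.png');crop(b,380,50,500,140,6,'pics/b.png')
# slide box near-left corner: w16c(688,38) w17c ~(515,85)? 
print(tri(A,wa(688,40),B,wb(584,178)))
E
```

```text
(array([0.655 , 0.1079, 0.084 ]), np.float64(0.004184835274286355))
```

View pics/a.png

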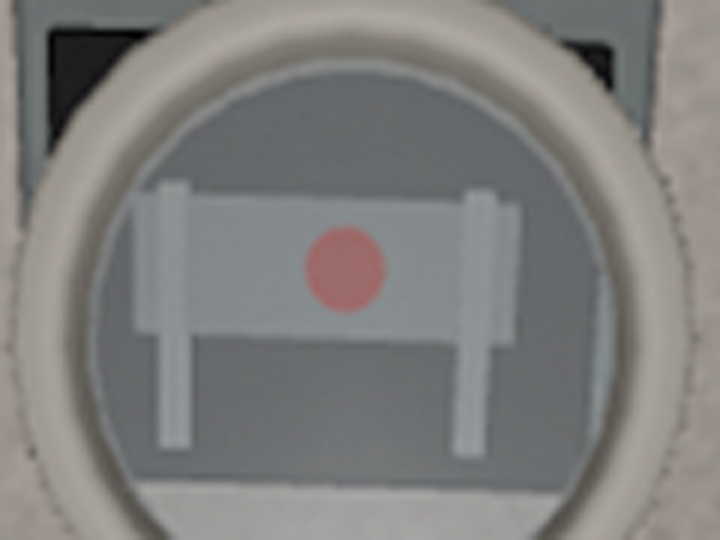

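View pics/b.png

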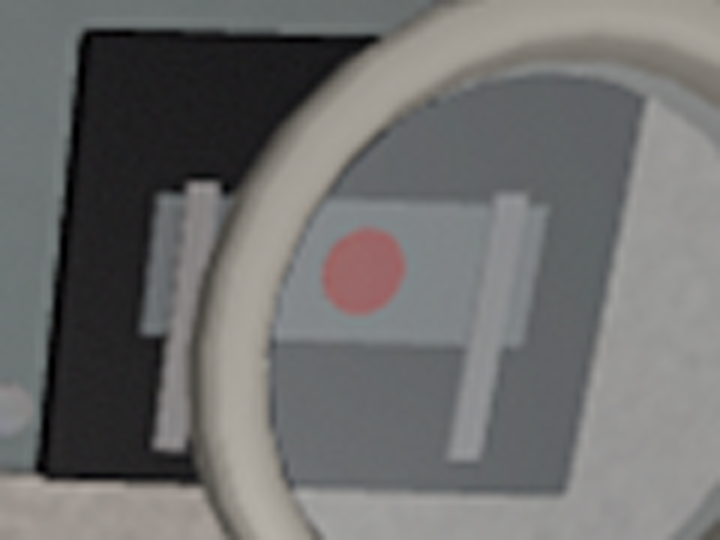

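```bash
python3 - <<'E'
from h import *
np.set_printoptions(precision=4,suppress=True)
A=cam('wrist',np.load('T16.npy'));B=cam('wrist',np.load('T17.npy'))
wa=lambda x,y:(260+(x+.5)/6-.5,50+(y+.5)/6-.5)
wb=lambda x,y:(380+(x+.5)/6-.5,50+(y+.5)/6-.5)
for n,p,q in(('corner',(50,30),(82,30)),('slide r bot',(513,346),(520,349)),('slide l bot',(134,332),(141,337)),('stage bot',(562,492),(565,495))): print(n,*tri(A,wa(*p),B,wb(*q)))
E
```

```text
corner [0.5151 0.1019 0.0537] 0.00016775441020452244
slide r bot [0.6157 0.0623 0.0609] 0.00016894103835851944
slide l bot [0.5405 0.0499 0.0611] 0.0005994061308020627
stage bot [0.6311 0.0368 0.0685] 6.769458894968539e-05
```

```bash
python3 - <<'E'
from h import *
go([.6001,-.0216,.117],11.2)
E
```

```text
shift mm [  0.8 159.1 145. ] jaw heading 11.2
roll 0.0
```

```bash
python3 -m pendant '[[0,[0,0,50],0],[0,[0,0,100],0],[0,[0,0,140],0],[0,[0.8,0,145],0],[0,[0.8,30,145],0],[0,[0.8,70,145],0],[0,[0.8,110,145],0],[0,[0.8,135,145],0]]' 30; python3 -m pendant '[[0,[0,18,0],0],[0,[0,23,0],0],[0.6,[0,23,0],0],[1,[0,23,0],0],[1,[0,23,0],0],[1,[0,23,0],0],[1,[0,23,0],0],[1,[0,23,0],0]]' 30; python3 - <<'E'
from h import *
T=pose();print(T.round(4),state()['contact_force'],state()['grip_width'])
a=snapshot('wrist'); cv2.imwrite('pics/w18.png',a)
E
```

```text
time_s: 29.3
tool_pos: [0.5982, -0.0218, 0.1393]
tool_rot: [0.55, -0.451, 0.446, -0.543]
contact_force: [-1.3, -0.0, 0.5]
grip_width: 1.003
time_s: 30.3
tool_pos: [0.5985, -0.0218, 0.1167]
tool_rot: [0.55, -0.451, 0.447, -0.543]
contact_force: [0.2, -0.9, 1.6]
grip_width: 0.194
[[ 1.939e-01 -1.060e-02  9.810e-01  5.985e-01]
 [-9.810e-01 -3.100e-03  1.939e-01 -2.180e-02]
 [ 9.000e-04 -9.999e-01 -1.100e-02  1.167e-01]
 [ 0.000e+00  0.000e+00  0.000e+00  1.000e+00]] [ 0.17412466 -0.85991616  1.62989808] 0.1937543920845099
```

View pics/w18.png

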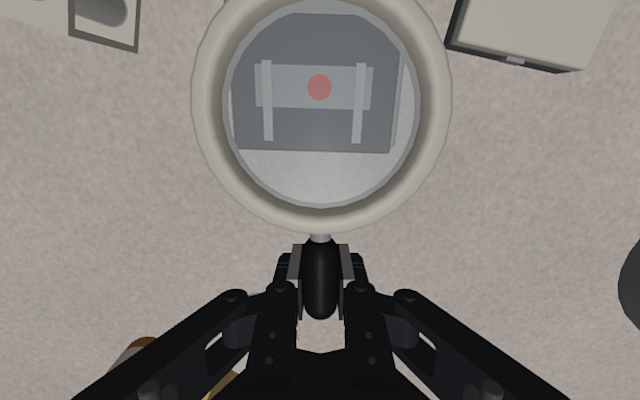

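```bash
python3 -m pendant '[[1,[0.2,2,0],0],[1,[0.3,4,0],0],[1,[0.4,6,0],0],[1,[0.4,8,0],0],[1,[0.4,10,0],0],[1,[0.4,10,0],0],[1,[0.4,10,0],0],[1,[0.4,10,0],0]]'; python3 - <<'E'
from h import *
T=pose();print(T[:3,3].round(4),state()['contact_force'])
E
python3 -m pendant '[[0.8,[0,0,0],0],[0,[0,0,0],0],[0,[0,0,0],0],[0,[0,-5,0],0],[0,[0,-40,0],0],[0,[0,-90,0],0],[0,[0,-130,0],0],[0,[0,-130,0],0]]';  python3 - <<'E'
from h import *
T=pose();np.save('T19.npy',T);a=snapshot('wrist'); cv2.imwrite('pics/w19.png',a);print(T[:3,3].round(4))
crop(a,220,60,420,260,4,'pics/w19c.png')
E
python3 -m pendant '[[0,[0,0,-40],0],[0,[0,0,-90],0],[0,[0,0,-130],0],[0,[0,0,-145],0],[0,[0,0,-145],0],[0,[0,0,-145],0],[0,[0,0,-145],0],[0,[0,0,-145],0]]'; python3 - <<'E'
from h import *
T=pose();np.save('T20.npy',T);a=snapshot('wrist'); cv2.imwrite('pics/w20.png',a);print(T.round(4))
crop(a,380,30,580,230,4,'pics/w20c.png')
E
```

```text
time_s: 31.35
tool_pos: [0.5983, -0.0223, 0.1064]
tool_rot: [0.55, -0.451, 0.447, -0.543]
contact_force: [0.7, 0.0, 0.9]
grip_width: 0.199
[ 0.5983 -0.0223  0.1064] [0.6864937  0.02589762 0.87772076]
time_s: 32.35
tool_pos: [0.6021, -0.0225, 0.2402]
tool_rot: [0.548, -0.449, 0.449, -0.545]
contact_force: [-0.5, -0.6, -0.8]
grip_width: 1.007
[ 0.6021 -0.0225  0.2402]
time_s: 33.4
tool_pos: [0.4591, -0.05, 0.2392]
tool_rot: [0.549, -0.45, 0.448, -0.544]
contact_force: [0.1, 0.3, -0.2]
grip_width: 1.003
[[ 0.1943 -0.0073  0.9809  0.4591]
 [-0.9809 -0.0032  0.1943 -0.05  ]
 [ 0.0017 -1.     -0.0078  0.2392]
 [ 0.      0.      0.      1.    ]]
```

View pics/w19c.png

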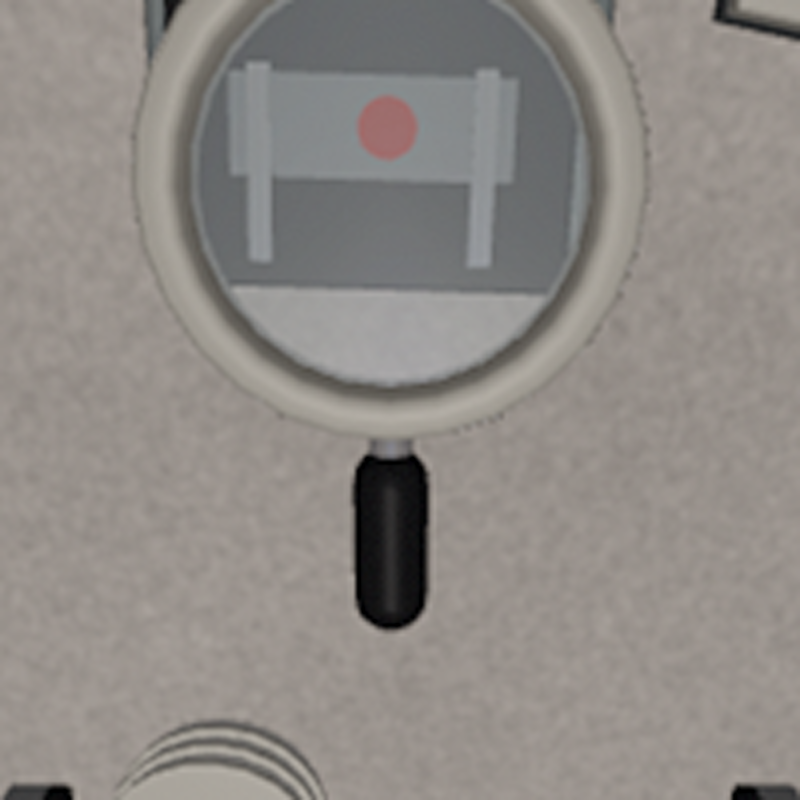

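View pics/w20c.png

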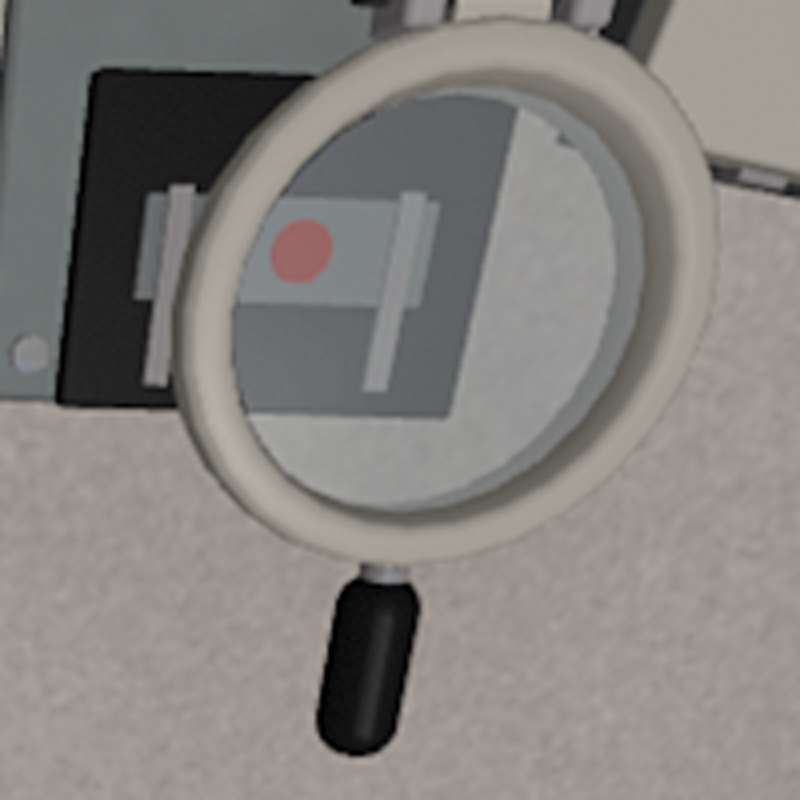

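```bash
cat > m.py <<'E'
from h import *
np.set_printoptions(precision=4,suppress=True)
def blob(img,box):
    x0,y0,x1,y1=box; g=img[y0:y1,x0:x1].max(2); m=(g<75).astype(np.uint8)
    n,l,st,c=cv2.connectedComponentsWithStats(m); i=1+np.argmax(st[1:,4])
    ys,xs=np.nonzero(l==i); p=np.c_[xs,ys].astype(float); mu=p.mean(0); u=np.linalg.svd(p-mu,full_matrices=False)[2][0]; u*=np.sign(u[1])
    s=(p-mu)@u; mid=mu+u*(s.max()+s.min())/2
    o=np.array([x0,y0]); hw=(s.max()-s.min())/2
    print('area',st[i,4],'len',2*hw)
    return mid+o,mid+o-u*hw*.6,mid+o+u*hw*.6
def both(i,j,ba,bb):
    A=cam('wrist',np.load(f'T{i}.npy'));B=cam('wrist',np.load(f'T{j}.npy'))
    a=blob(cv2.imread(f'pics/w{i}.png'),ba);b=blob(cv2.imread(f'pics/w{j}.png'),bb);print(a[0],b[0])
    for p,q in zip(a,b): print(*tri(A,p,B,q))
E
python3 - <<'E'
from m import *
both(16,17,(300,164,340,215),(440,167,475,215))
both(19,20,(300,170,340,222),(455,172,490,222))
A=cam('wrist',np.load('T19.npy'));B=cam('wrist',np.load('T20.npy'))
wa=lambda x,y:(220+(x+.5)/4-.5,60+(y+.5)/4-.5)
wb=lambda x,y:(380+(x+.5)/4-.5,30+(y+.5)/4-.5)
for n,p,q in(('red',(387,128),(302,251)),('slide rb',(513,184),(421,307)),('slide rt',(518,80),(441,205))): print(n,*tri(A,wa(*p),B,wb(*q)))
E
```

```text
area 634 len 40.04640384304477
area 697 len 41.87914431584467
[318.1843 187.9954] [457.8573 188.3943]
[ 0.5997 -0.0212  0.1368] 0.0003090659286080583
[ 0.5971 -0.0085  0.1363] 0.0007096828627096661
[ 0.6023 -0.0342  0.1374] 0.00010529500174658838
area 736 len 43.014790452513225
area 852 len 45.86670865772346
[317.3478 194.4986] [471.306  195.4725]
[ 0.5993 -0.0215  0.1262] 0.0003993679604283264
[ 0.5968 -0.0087  0.1266] 0.000878147748787071
[ 0.6019 -0.0349  0.1257] 0.00010072259367521995
red [0.5798 0.07   0.062 ] 7.150726585659591e-06
slide rb [0.6157 0.0628 0.0622] 9.293001176630232e-05
slide rt [0.6113 0.0879 0.062 ] 0.000503717185981876
```

```bash
python3 -m pendant '[[0,[0,-20,0],0],[0,[-40,-40,0],0],[0,[-90,-50,0],0],[0,[-140,-50,0],0],[0,[-180,-50,0],0],[0,[-180,-50,0],0],[0,[-180,-50,0],0],[0,[-180,-50,0],0]]'; python3 - <<'E'
from h import *
b=snapshot('scene');cv2.imwrite('pics/s21.png',b);crop(b,280,80,430,200,5,'pics/s21c.png')
T=pose();np.save('T21.npy',T);a=snapshot('wrist'); cv2.imwrite('pics/w21.png',a);print(T[:3,3],state()['contact_force'])
E
```

```text
time_s: 34.45
tool_pos: [0.4246, 0.1253, 0.2889]
tool_rot: [0.548, -0.451, 0.448, -0.543]
contact_force: [-0.3, -0.0, -0.7]
grip_width: 1.0
[0.42456578 0.12530902 0.28887999] [-0.14476584 -0.18491702  0.33129037]
```

View pics/s21c.png

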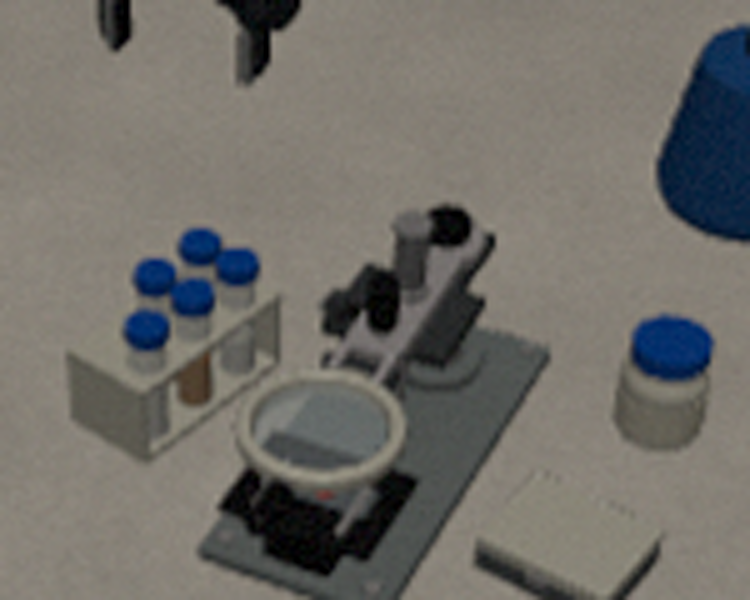

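View pics/w21.png

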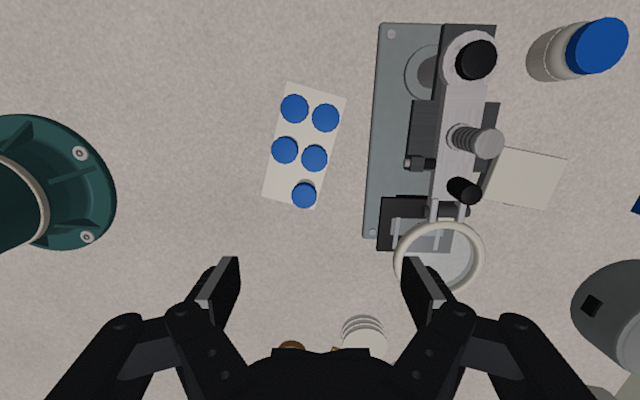

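View pics/s21.png

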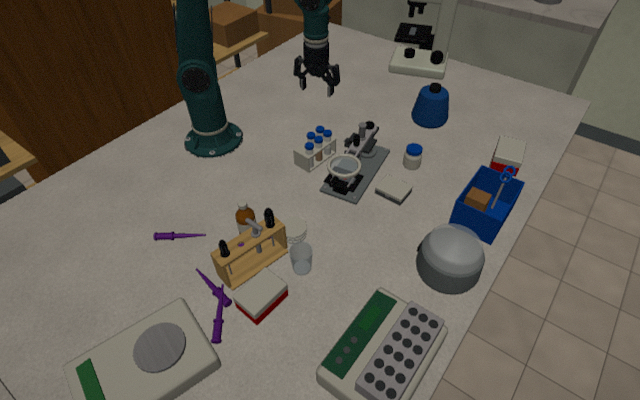

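```bash
python3 -c "from workcell import job_done;print(job_done())"
```

```text
the job is handed in; nothing more can be done
None
```

The magnifier is in working position, and I handed the job in at about 34.5 s of the 72 s allowed.

- **Arm:** I gripped the knob, swung the arm in against the buffer and let go. The wrist view then showed it about 5° short of line, resting on the buffer.
- **Drift:** I took the plain steel drift from the rack, lowered it through both holes and pressed it down. It stopped at the height expected for the collar sitting on the arm, with about 12 N of contact force. The later pictures show the collar on the arm.
- **Head:** I lowered the head by its handle in two grips, because the first left it about 0.07 rad up. The last two-view measurement puts the handle centre at 126 mm, which is level to about 0.02 rad. The lens was not touched.

**Checks that were less clean:**
- The handle bearing came out about 1.5° off the stand's line. Most of that is explained by the drift's clearance in the holes, which allows about 1.2°. I did not measure the hole alignment directly after seating.
- The handle height measured from the scene camera alone disagreed with the wrist views by 5 to 10 mm, so I relied on the two wrist views.

The other tools are still in the rack, and the last pictures show none of the other listed things moved. The purple look-alikes were standing on their tips in the first pictures and had fallen flat on the bench before I reached the rack; the robot never touched them.

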